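# Load the purge tray and set the locked gas regulator

## Task

Start a gas purge in this order: first turn the winged stopcock fully shut, then stand every squat amber sample jar upright in the shallow steel tray. Next slide the pale plastic guard fully off the regulator knob, turn the knob until its pointer stands at the small index tab on the dial, slide the guard fully home over the knob again, and last turn the stopcock fully open. Do not press on the glass flow tube beside the stopcock, keep the stopcock shut in between, and leave the other things on the bench where they are.

Things in the scene. Friction and masses are not known exactly. Their poses are not given: they have to be found in the camera images.
- jar1: squat amber sample jar with a flat white lid, a plain upright cylinder 44 mm in diameter and 48 mm tall, about 60 to 130 g; origin at the centre of its underside, z up. Two to four of these four jars are there; an absent one has no pose.
- jar2: squat amber sample jar with a flat white lid, a plain upright cylinder 44 mm in diameter and 48 mm tall, about 60 to 130 g; origin at the centre of its underside, z up. Two to four of these four jars are there; an absent one has no pose.
- jar3: squat amber sample jar with a flat white lid, a plain upright cylinder 44 mm in diameter and 48 mm tall, about 60 to 130 g; origin at the centre of its underside, z up. Two to four of these four jars are there; an absent one has no pose.
- jar4: squat amber sample jar with a flat white lid, a plain upright cylinder 44 mm in diameter and 48 mm tall, about 60 to 130 g; origin at the centre of its underside, z up. Two to four of these four jars are there; an absent one has no pose.
- tray: the purge tray: shallow open steel tray fixed to the bench, 94 mm (x) by 240 mm (y, its long side) outside, 12 mm high; inside 84 by 230 mm; walls 5 mm, floor 5 mm above the bench. Origin at the centre of its underside. A 22 mm wide, up to 24 mm high nozzle rail runs along its far (+x) side. A single row of up to four jars fits along y.
- manifold: the outlet manifold: aluminium block fixed to the bench, 130 mm (x, from -50 to +80) by 100 mm (y), 30 mm high, with a steel pipe along y across it (top of pipe 45 mm above the bench). It carries the winged stopcock above its origin and the flow tube on its far side.
- stopcock_grip (a point): on the vertical axis of the stopcock's key, 72 mm above the bench: a good height to grip the wings. Its x axis runs along the wings. The wings are one flat upright black blade 68 mm long (34 mm either side of the axis), 7 mm thick, from 54 to 84 mm above the bench (two round 26 mm lobes widen it by 0.5 mm each side).
- wing_tip (a point): tip of that wing which points to the flow tube when the stopcock is shut; 34 mm from the axis, 72 mm above the bench
- stopcock (a joint): angle of the stopcock (rad): 0 = shut, wings across the pipe with one tip 6 mm from the glass flow tube; grows counter-clockwise seen from above to 1.57 = open, wings along the pipe. Stops at both ends; stays where it is left (about 0.05 N m friction).
- flow_tube: fragile upright glass flow tube, 18 mm in diameter, rising from the block to 102 mm above the bench; its axis is 49 mm from the stopcock's axis (manifold +x side)
- regulator: the regulator: grey housing fixed to the bench, 110 mm (x) by 210 mm (y), 50 mm high; a gauge on its -x face stands 10 mm proud, a steel pipe on its +x face reaches 35 mm out. The knob's axis is vertical, 55 mm from the origin towards -y of this frame; the guard slides along its y.
- knob_grip (a point): on the regulator knob's vertical axis, 76 mm above the bench: a good height to grip. Its x axis points along the bar to the pointer end. The knob is a black upright bar 40 mm long, 12 mm thick, from 58 to 86 mm above the bench, with a small pointed nose and a white line at the pointer end.
- knob (a joint): angle of the knob (rad), grows clockwise seen from above, 0 to 4.4; stays where it is left (about 0.05 N m friction). Equal to the index angle when the pointer stands at the index.
- pointer (a point): point 30 mm from the knob's axis in line with its pointer nose, 56 mm above the bench
- index (a joint): angle of the index tab on the dial (rad), counted as the knob's; the tab marks today's setting and is not moved
- index_mark (a point): point on the index, 30 mm from the knob's axis, 56 mm above the bench. The index is a small dark steel tab, 11 mm long radially (27 to 38 mm from the axis), 4 mm wide, 4 mm high, on the white ticked dial around the knob.
- guard (a joint): slide of the pale translucent plastic guard (m): 0 = fully home, covering the knob; grows as it slides along the regulator's +y to 0.110 = fully off, hard against its stop. Needs about 2 N; stays where it is left.
- guard_tab (a point): centre of the guard's upright grip tab, 117 mm above the bench, on the knob's axis when the guard is home. The tab is an aluminium plate 40 mm (x) by 10 mm thick (y), from 95 to 128 mm above the bench, on top of a pale plastic tunnel 89 mm (x) by 76 mm (y), whose top is 95 mm above the bench; axes as the regulator's.
- dish: bystander: covered glass dish, 46 mm in diameter, 14 mm high
- reagent_bottle: bystander: clear bottle with black cap, 66 mm in diameter, 130 mm tall
- beaker: bystander: open glass beaker, 70 mm in diameter, 80 mm tall
- tip_box: bystander: pipette tip box, 87 by 122 mm, 64 mm high
- marker: bystander: black marker pen, 125 mm long, 13 mm thick
There are look-alikes about, which are no part of the job. What is shaped like the jar3 but turquoise is not meant.

How it is judged (in metres and radians):
On the way, in this order (a step that is already met when the one before it is completed fails the run):
1. the stopcock is shut (value of joint stopcock below 0.12 rad), for 0.2 s.
2. every jar stands upright in the tray, released, the stopcock still shut (x of jar1 in the frame of tray between -0.03 and 0.03 m and y of jar1 in the frame of tray between -0.105 and 0.105 m and z of each of jar1, jar2, jar3, jar4 in the frame of tray below 0.01 m and angle between each of jar1, jar2, jar3, jar4's own z axis and vertical below 0.1 rad and x of jar2 in the frame of tray between -0.03 and 0.03 m and y of jar2 in the frame of tray between -0.105 and 0.105 m and x of jar3 in the frame of tray between -0.03 and 0.03 m and y of jar3 in the frame of tray between -0.105 and 0.105 m and x of jar4 in the frame of tray between -0.03 and 0.03 m and y of jar4 in the frame of tray between -0.105 and 0.105 m and linear speed of each of jar1, jar2, jar3, jar4 below 0.02 m/s and not (contact force between jar1 and the fingers above 0.2 N) and not (contact force between jar2 and the fingers above 0.2 N) and not (contact force between jar3 and the fingers above 0.2 N) and not (contact force between jar4 and the fingers above 0.2 N) and value of joint stopcock below 0.35 rad), for 0.3 s.
3. the guard is fully off the knob, the stopcock still shut (value of joint guard above 0.098 m and value of joint stopcock below 0.35 rad), for 0.2 s.
4. the pointer stands at the index, the guard off, the stopcock still shut (distance between pointer and index_mark below 0.005 m and value of joint guard above 0.07 m and value of joint stopcock below 0.35 rad), for 0.2 s.
5. the guard is fully home over the knob, which is still at the index, the stopcock still shut (distance between pointer and index_mark below 0.005 m and value of joint guard below 0.006 m and value of joint stopcock below 0.35 rad), for 0.2 s.
6. the stopcock is fully open (value of joint stopcock above 1.38 rad), for 0.2 s.
At the end, for the whole second after the job is handed in: Every jar present stands upright (within 0.1 rad), at rest and released, on the tray's floor; the pointer is within 5 mm (10 degrees) of the index; the guard is within 6 mm of fully home; the stopcock is open by 1.38 rad or more (x of jar1 in the frame of tray between -0.03 and 0.03 m and y of jar1 in the frame of tray between -0.105 and 0.105 m and z of each of jar1, jar2, jar3, jar4 in the frame of tray below 0.01 m and angle between each of jar1, jar2, jar3, jar4's own z axis and vertical below 0.1 rad and x of jar2 in the frame of tray between -0.03 and 0.03 m and y of jar2 in the frame of tray between -0.105 and 0.105 m and x of jar3 in the frame of tray between -0.03 and 0.03 m and y of jar3 in the frame of tray between -0.105 and 0.105 m and x of jar4 in the frame of tray between -0.03 and 0.03 m and y of jar4 in the frame of tray between -0.105 and 0.105 m and linear speed of each of jar1, jar2, jar3, jar4 below 0.02 m/s and not (contact force between jar1 and the fingers above 0.2 N) and not (contact force between jar2 and the fingers above 0.2 N) and not (contact force between jar3 and the fingers above 0.2 N) and not (contact force between jar4 and the fingers above 0.2 N) and distance between pointer and index_mark below 0.005 m and value of joint guard below 0.006 m and value of joint stopcock above 1.38 rad); the robot touches nothing.
It fails at once if the robot presses on the glass flow tube with more than 4 N (contact force between flow_tube and the fingers above 4 N or contact force between flow_tube and the arm above 4 N).
It fails at once if a bystander is moved more than 5 cm (distance of any of dish, reagent_bottle, beaker, tip_box, marker from where it was at the start of the episode above 0.05 m).
Of jar1, jar2, jar3, jar4 only 2 to 4 are there at a start; the rules pass over those that are not, and their reading is None.
At some moment in a run one of jar1, jar2, jar3, jar4 may be knocked a few centimetres aside while the robot is not near it.
It also fails if it takes over 210 s, if anything falls off the work surface, if the arm or the gripper's body presses on something with over 40 N, if the wrist force passes 120 N, or if a joint passes its speed limit or range.

## Robot

A 7-joint arm with a two-finger parallel gripper is mounted at the origin on the work surface. World frame = base frame: x ahead of the robot, y to its left, z up, the work surface at z = 0. Lengths are in mm, angles in degrees, forces in N, time in s.
With the tool pointing down it reaches from about 425 to 975 mm from the base axis. Payload 16.7 kg.
Tool frame: the origin (TCP) lies between the finger pads; the fingertips stand arm.nose_length ahead of it and the grasp point (between the pads) lies 8 mm behind it (arm.nose_length is the distance from the TCP to the fingertips, in mm); z points along the fingers, y is the direction in which the jaws open and shut (so a half turn about z gives the same grasp; the last joint's range is limited). The gripper opens to 85 mm and grips with 20 to 120 N. Pads are 22 mm wide; open, the fingers measure 114 mm over their backs; the gripper's body (76 mm by 85 mm) begins 54 mm behind the grasp point. The pads swing forward as they close: fully open they stand 13 mm farther back than shut.
Start: joints at [-78.868, 24.414, 4.234, 92.017, -1.954, 63.644, -3.845], TCP at [227.524, 635.46, 242.302] pointing down, gripper open.
Joint ranges: [-163.25, 163.25], [-28.42, 122.38], [-70.27, 78.77], [12.13, 141.07], [-58.53, 238.53], [9.26, 117.41], [-156.51, 156.51]. Speed limits (degrees/s): [108.29, 108.29, 136.94, 136.94, 172.46, 172.46, 172.46].

## Interface

Orientations are given as a 3x3 rotation matrix whose columns are the frame's x, y, z axes.
In Python, from plant import arm gives the robot as it stands.
- The arm moves only by the tool jog_arm, never from a script. Its argument "motion" is a list of rows, each a list of 3 entries, a list of its own where there are three numbers: the closure, from 0 (fully open) to 1 (shut), then the shift along the world's x, y, z normalised to -1 to 1, where 1 is 0.3 m, then the turn, a rotation vector about the world's x, y, z normalised to -1 to 1, where 1 is 180 degrees. In form: [[fingers, [x, y, z], [ax, ay, az]], ...]. A call has 1 to 8 rows; each row shifts and turns the commanded pose from where the row before left it; what a row does not reach is not made up. A row lasts 1/8 s, in which the tool goes at most 62.5 mm and 10.7 degrees, less where a joint would pass 70% of its speed; a pose out of reach is approached as far as the arm can. A call with a number of a shift or a turn outside -1 to 1 is refused whole. A call with a gripper value outside its range is refused whole. The fingers move at their own pace and stop on an object; "force" is the grip in N (left out, the last holds). Time passes only in rows, so rows that do not move let the fingers close. It gives the time, the measured TCP pose, the force and the opening at its end, in the units of the state.
- arm.get_state(): the state, without advancing time (a new reading comes with each control period).
- arm.grab_frame(name): name is "scene" or "side" or "wrist"; returns a dict with "frame" (400x640x3 uint8, red, green, blue), "intrinsics" (3x3 intrinsics, pixels), "R" (3x3) and "t" (3): a world point X has camera coordinates R X + t. Camera axes: x right, y down, z forward; pixel columns grow to the right and rows downward; lengths in mm; the calibration is good to about 2 mm. The wrist camera is an equidistant fisheye: a pixel r from the principal point sees the ray r / f radians off the axis. A picture is of the moment at which its call begins. There is no depth.
- arm.close_job(): hands the job in, once; it reports no verdict.
The state is a dict: "time_s": time; "joint_pos": joint angles; "dq": joint speeds; "tau": joint torques, N m; "eef_pos": TCP position; "tool_rot": TCP orientation; "wrist_force": force on the tool from outside, world axes, zero at the start; "moment": the same for the moment, N m; "gripper_width": finger opening in mm.
Only numpy, scipy, OpenCV 4.12 (cv2) and the standard library are available. Lean on these libraries where they do the work, as an engineer would, in place of code of your own. Each camera call takes 0.05 s, during which the arm holds its last target.

## Working session

There is one attempt and no reset: what is moved stays moved. The work goes in short steps, Python scripts to look and compute and a tool call to move; the robot and the scene stay as the last step left them, time stands still between calls to the robot, and variables do not carry over. Pictures are saved under pics/ and viewed, and the job is handed in when it is done.

Besides the shell and the picture viewer there is one more tool, called after "Emit:" by a JSON object that holds its "method" and its "body", one argument or row to a line. jog_arm: Moves the arm, as the interface text tells. Scaled input: -1 to 1 covers 0.3 m each way for a shift and 180 degrees each way for a turn. Its arguments: {"type":"object","properties":{"motion":{"type":"array"},"force":{"type":"number"}},"required":["motion"]}

```bash
ls; mkdir -p pics; python3 - <<'E'
from plant import arm
import cv2
s=arm.get_state(); print(s); print(arm.nose_length)
for n in ["scene","side","wrist"]:
    f=arm.grab_frame(n); cv2.imwrite(f"pics/{n}0.png",f["frame"][:,:,::-1]); print(n,f["intrinsics"],f["R"],f["t"])
E
```

```text
pics
{'time_s': 0.0, 'joint_pos': array([-78.86789814,  24.45125943,   4.23207432,  92.05085422,
        -1.95371256,  63.64379402,  -3.84353523]), 'dq': array([ 0.10114646,  0.04987056,  0.04714622, -0.04200284,  0.0519818 ,
       -0.01403525, -0.07188706]), 'tau': array([-6.60873338e-04, -9.49800682e+01,  3.76040250e+00, -4.63513613e+01,
        1.92575378e-02,  1.02499849e-02, -3.98995780e-05]), 'eef_pos': array([227.41930964, 635.12844864, 241.6029278 ]), 'tool_rot': array([[-9.41475112e-01,  3.37082337e-01, -3.35177008e-04],
       [ 3.37082488e-01,  9.41474298e-01, -1.24231531e-03],
       [-1.03202011e-04, -1.28259125e-03, -9.99999172e-01]]), 'wrist_force': array([ 0.01706833, -0.62529579, -0.00899677]), 'moment': array([ 0.02289218,  0.03984196, -0.00071691]), 'gripper_width': 85.2450871838416}
11.0
scene [[517.50483352   0.         318.17340484]
 [  0.         517.50483352 204.90586263]
 [  0.           0.           1.        ]] [[-0.49656657  0.86797242 -0.00674729]
 [ 0.51494413  0.28832377 -0.80728059]
 [-0.69875188 -0.40434303 -0.59012925]] [ 315.77618187 -181.29252251 1800.55108836]
side [[393.57321188   0.         324.03381105]
 [  0.         393.57321188 203.07315143]
 [  0.           0.           1.        ]] [[-0.90049464 -0.43478841 -0.0082731 ]
 [-0.3255238   0.68656607 -0.65012406]
 [ 0.28834643 -0.58274014 -0.75978304]] [476.75567756 264.75424034 799.40164237]
wrist [[309.70691629   0.         317.45664317]
 [  0.         309.70691629 198.81240644]
 [  0.           0.           1.        ]] [[ 0.3372376   0.94141864 -0.00131882]
 [ 0.89919049 -0.32169502  0.2965953 ]
 [ 0.27879608 -0.10120895 -0.95500235]] [-674.40834009  -38.00737771  379.72070724]
```

View pics/scene0.png

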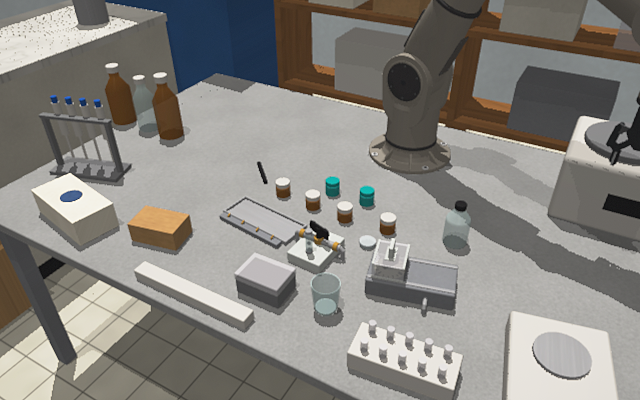

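View pics/side0.png

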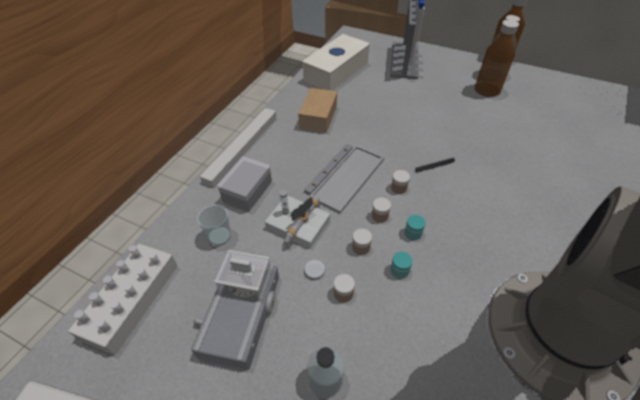

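View pics/wrist0.png

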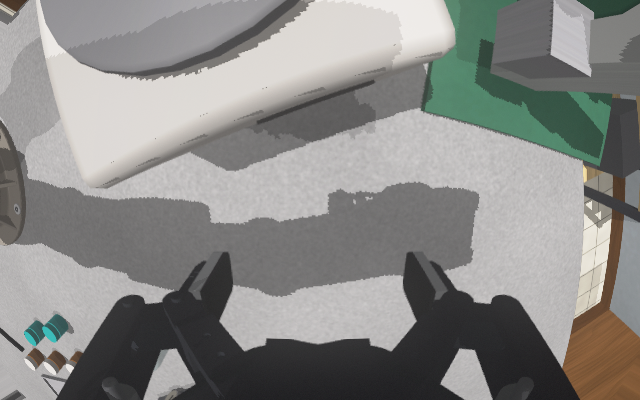

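The scene shows four amber jars with white lids, at scene px (283,187), (313,200), (345,212) and (388,224). The two turquoise ones at (332,186) and (367,196) are look-alikes. I'll enlarge the crops to confirm this and measure.

```bash
cat > h.py <<'E'
import numpy as np, cv2
from plant import arm
def cam(n):
    f=arm.grab_frame(n); return f
def proj(f,X,fish=False):
    X=np.atleast_2d(X).astype(float); c=X@f["R"].T+f["t"]; K=f["intrinsics"]
    if fish:
        r=np.linalg.norm(c[:,:2],axis=1); th=np.arctan2(r,c[:,2]); k=th/np.maximum(r,1e-9)
        return np.c_[K[0,0]*k*c[:,0]+K[0,2],K[1,1]*k*c[:,1]+K[1,2]]
    return np.c_[K[0,0]*c[:,0]/c[:,2]+K[0,2],K[1,1]*c[:,1]/c[:,2]+K[1,2]]
def ray(f,p,fish=False):
    K=f["intrinsics"]; a=(p[0]-K[0,2])/K[0,0]; b=(p[1]-K[1,2])/K[1,1]
    if fish:
        th=np.hypot(a,b); d=np.array([a*np.sin(th)/th,b*np.sin(th)/th,np.cos(th)]) if th>0 else np.array([0,0,1.])
    else: d=np.array([a,b,1.])
    o=-f["R"].T@f["t"]; d=f["R"].T@d; return o,d/np.linalg.norm(d)
def atz(f,p,z,fish=False):
    o,d=ray(f,p,fish); return o+d*(z-o[2])/d[2]
def tri(rs):
    A=np.zeros((3,3));b=np.zeros(3)
    for o,d in rs:
        P=np.eye(3)-np.outer(d,d);A+=P;b+=P@o
    x=np.linalg.solve(A,b); return x,[np.linalg.norm((np.eye(3)-np.outer(d,d))@(x-o)) for o,d in rs]
def crop(f,x0,y0,x1,y1,s,name):
    im=f["frame"][y0:y1,x0:x1,::-1]; cv2.imwrite("pics/"+name,cv2.resize(im,None,fx=s,fy=s,interpolation=cv2.INTER_CUBIC))
def st():
    s=arm.get_state(); print("t",round(s["time_s"],2),"p",s["eef_pos"].round(1),"z",s["tool_rot"][:,2].round(3),"yaw_y",round(np.degrees(np.arctan2(s["tool_rot"][1,1],s["tool_rot"][0,1])),1),"w",round(s["gripper_width"],1),"F",s["wrist_force"].round(1),"q",s["joint_pos"].round(0)); return s
E
python3 - <<'E'
from h import *
f=cam("scene"); g=cam("side")
crop(f,210,150,470,310,3,"sc1.png"); crop(g,190,130,430,370,2.5,"si1.png")
for a,b in [((283,182),(400,176)),((313,194.5),(381,204)),((345,206),(362,234.5)),((388,218),(344,282)),]:
    print(atz(f,a,48).round(),atz(g,b,48).round())
E
```

```text
[ 428. -242.   48.] [ 426. -241.   48.]
[ 440. -129.   48.] [ 437. -130.   48.]
[445. -21.  48.] [444. -24.  48.]
[437. 108.  48.] [431. 106.  48.]
```

View pics/sc1.png

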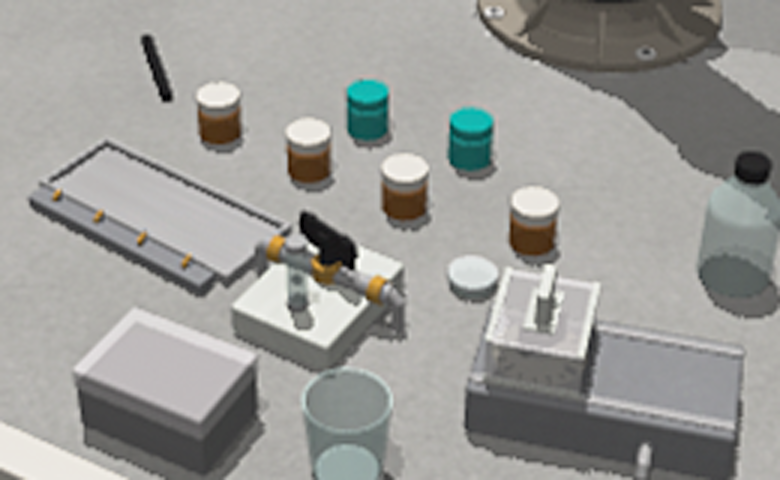

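View pics/si1.png

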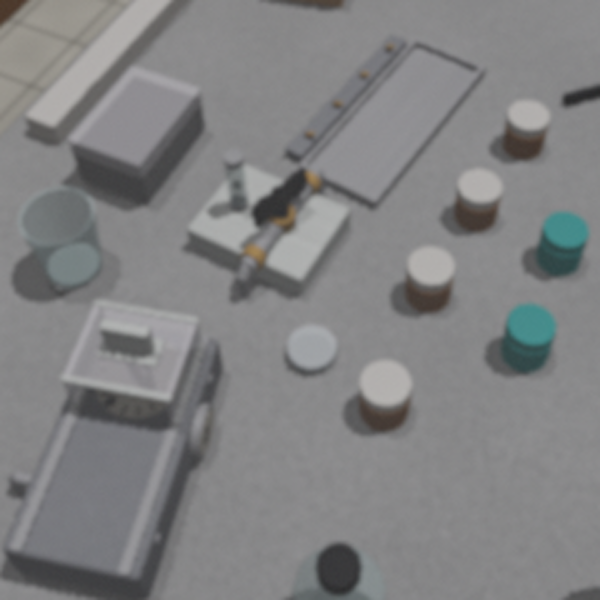

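Both views agree. The four amber jars sit at y ≈ -242, -129, -22 and +107, with x ≈ 427 to 444. Next I'll fit the poses of the tray, manifold and regulator from their corners.

```bash
cat >> h.py <<'E'
from scipy.optimize import least_squares
def fit(obs,x0):
    # obs: list of (frame,fish,[(local xyz),...],[(px),...])
    def res(p):
        c,s=np.cos(p[2]),np.sin(p[2]);out=[]
        for f,fi,L,P in obs:
            L=np.array(L,float); W=np.c_[p[0]+c*L[:,0]-s*L[:,1],p[1]+s*L[:,0]+c*L[:,1],L[:,2]]
            out.append((proj(f,W,fi)-np.array(P)).ravel())
        return np.concatenate(out)
    r=least_squares(res,x0,loss="soft_l1"); return r.x,r.fun
E
python3 - <<'E'
from h import *
f=cam("scene"); g=cam("side")
S=lambda *ps:[(210+x/3,150+y/3) for x,y in ps]
D=lambda *ps:[(190+x/2.5,130+y/2.5) for x,y in ps]
p,r=fit([(f,0,[(-47,-120,12),(-47,120,12)],S((108,143),(290,228))),(g,0,[(-47,-120,12),(-47,120,12),],D((485,70),(372,205)))],[560,-150,0]); print("tray",p,np.degrees(p[2]),r.round(1))
p,r=fit([(f,0,[(-50,50,30),(80,50,30),(80,-50,30)],S((404,265),(325,347),(234,305))),(g,0,[(80,-50,30),(-50,-50,30),(-50,50,30),(80,50,30)],D((255,165),(350,212),(300,275),(190,228)))],[580,30,0]); print("man",p,np.degrees(p[2]),r.round(1))
p,r=fit([(f,0,[(-55,105,50),(55,105,50),(55,-105,50)],S((743,350),(737,437),(468,390))),(g,0,[(55,105,50),(-55,105,50),(-55,-105,50)],D((12,545),(140,572),(217,345)))],[600,250,0]); print("reg",p,np.degrees(p[2]),r.round(1))
E
```

```text
tray [ 5.63156527e+02 -2.17362426e+02 -1.42250303e-01] -8.150341976353811 [ 0.5 -2.2  1.2 -0.7 -0.6 -1.  -0.5 -1. ]
man [ 5.93582672e+02 -1.70057981e+01 -8.48579981e-02] -4.862005148755077 [ 1.8 -0.8  0.5 -0.6 -0.8 -1.4 -4.5 -1.9  1.3 -0.9 -0.2  2.9 -1.6 -0.6]
reg [6.06843144e+02 2.44067601e+02 2.57374440e-01] 14.746469146183633 [-0.2 -2.5 -0.5  0.3 -1.3 -0.4 -4.9  1.4  0.2  1.9  0.1 -4.3]
```

Emit:
{"method": "jog_arm", "body": {
  "motion": [
    [0,[0.1,-0.17,0.05],[0,0,0]],
    [0,[0.1,-0.17,0.05],[0,0,0]],
    [0,[0.1,-0.17,0.05],[0,0,0]],
    [0,[0.1,-0.17,0.05],[0,0,0]],
    [0,[0.1,-0.17,0],[0,0,0]],
    [0,[0.1,-0.17,0],[0,0,0]],
    [0,[0.1,-0.17,0],[0,0,0]],
    [0,[0.1,-0.17,0],[0,0,0]]
  ]
}}

```text
time_s: 1.35
eef_pos: [468.2, 225.7, 302.6]
tool_rot: [[-0.942, 0.337, 0.0], [0.337, 0.942, 0.001], [-0.0, 0.001, -1.0]]
wrist_force: [0.6, 0.9, -0.1]
gripper_width: 85.5
```

```bash
python3 - <<'E'
from h import *
s=st(); w=cam("wrist"); cv2.imwrite("pics/w1.png",w["frame"][:,:,::-1]); print("cam",-w["R"].T@w["t"])
E
```

```text
t 1.35 p [468.2 225.7 302.6] z [ 0.     0.001 -1.   ] yaw_y 70.3 w 85.5 F [ 0.6  0.9 -0.1] q [-50.   6.  19. 108.  -2.  65.  40.]
cam [396.45167458 251.40157576 433.95401935]
```

View pics/w1.png

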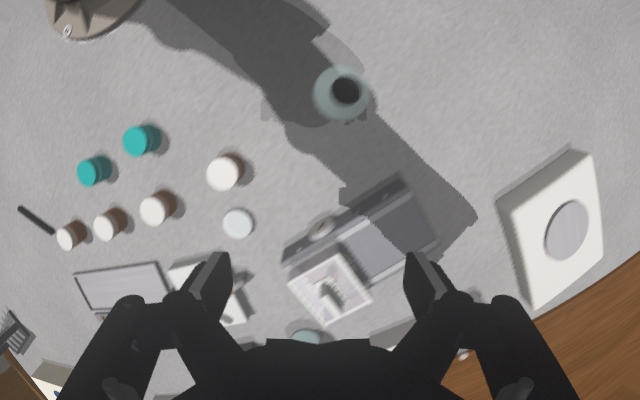

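Emit:
{"method": "jog_arm", "body": {
  "motion": [
    [0,[0.1,-0.16,0],[0,0,0]],
    [0,[0.1,-0.16,0],[0,0,0]],
    [0,[0.1,-0.16,0],[0,0,0]],
    [0,[0.1,-0.16,0],[0,0,0]],
    [0,[0.1,-0.16,0],[0,0,0]],
    [0,[0.05,-0.06,0],[0,0,0]],
    [0,[0,0,0],[0,0,0]]
  ]
}}

```text
time_s: 2.28
eef_pos: [633.0, -32.4, 301.9]
tool_rot: [[-0.941, 0.34, -0.0], [0.34, 0.941, -0.001], [0.0, -0.001, -1.0]]
wrist_force: [-0.1, 0.7, -0.2]
gripper_width: 85.5
```

```bash
python3 - <<'E'
from h import *
s=st(); w=cam("wrist"); cv2.imwrite("pics/w2.png",cv2.resize(w["frame"][:,:,::-1],None,fx=1.25,fy=1.25)); print("cam",-w["R"].T@w["t"])
print(proj(w,[[593.5,-17,72],[606,244,50],[563,-217,5]],1))
E
```

```text
t 2.27 p [633.  -32.4 301.9] z [-0.    -0.001 -1.   ] yaw_y 70.1 w 85.5 F [-0.1  0.7 -0.2] q [-25.  19.  29.  95. -10.  68.  76.]
cam [561.38561764  -6.25175298 433.28516611]
[[318.53322875 134.51900965]
 [500.9264153   85.71816227]
 [185.24531887 160.4470094 ]]
```

View pics/w2.png

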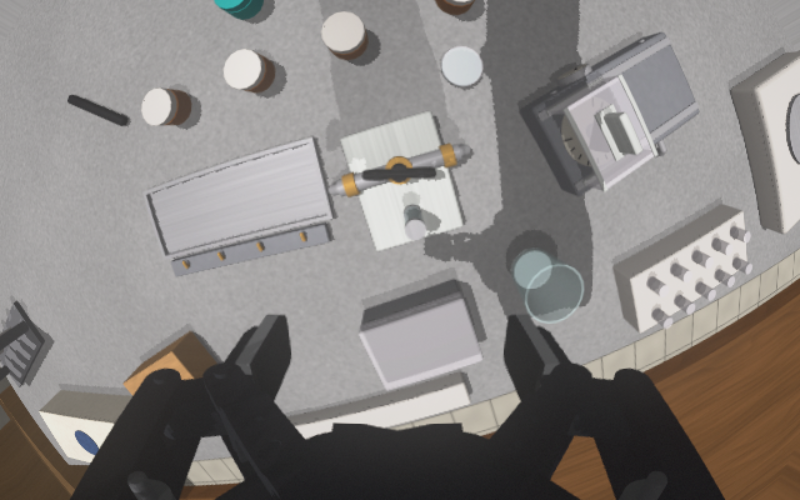

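```bash
python3 - <<'E'
from h import *
w=cam("wrist"); crop(w,260,80,390,210,5,"w2m.png"); crop(w,105,95,285,235,4,"w2t.png"); crop(w,400,20,580,170,4,"w2r.png")
E
```

```text
(no output)
```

View pics/w2m.png

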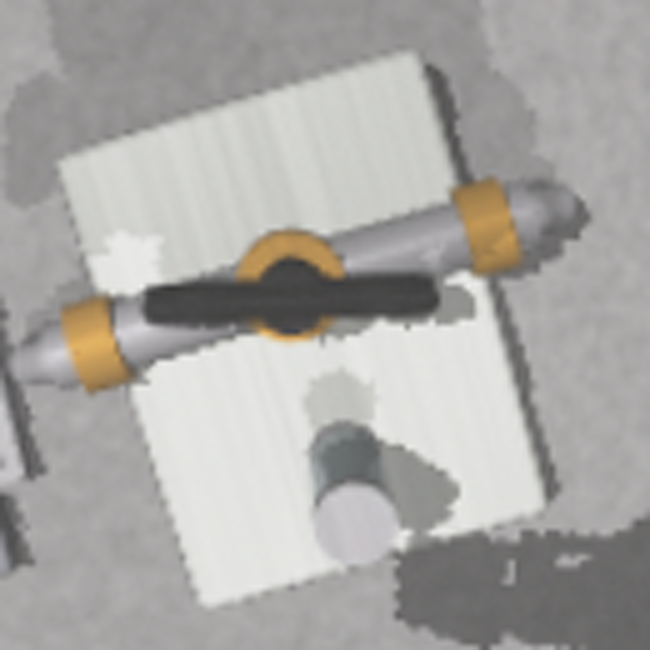

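View pics/w2t.png

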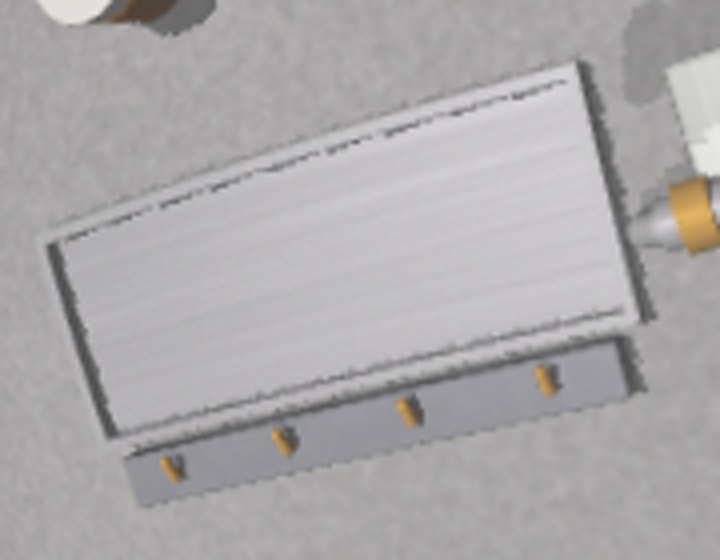

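View pics/w2r.png

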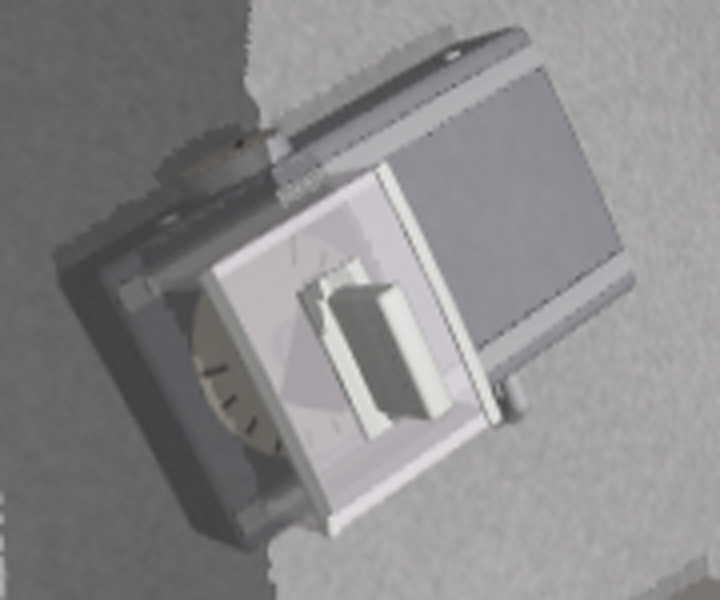

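The manifold crop shows the blade tips at crop px (145,303) and (438,295), about 20° from the pipe direction. The glass tube top is at (357,522). The tray and regulator are also clear. I'll refit with the wrist corners.

```bash
python3 - <<'E'
from h import *
w=cam("wrist")
M=lambda *ps:[(260+x/5,80+y/5) for x,y in ps]
T=lambda *ps:[(105+x/4,95+y/4) for x,y in ps]
R=lambda *ps:[(400+x/4,20+y/4) for x,y in ps]
p,r=fit([(w,1,[(-47,-120,12),(-47,120,12),(47,-120,12),(47,120,12)],T((42,238),(580,62),(110,438),(638,320)))],[560,-150,0]); print("tray",p,np.degrees(p[2]),r.round(1))
p,r=fit([(w,1,[(-50,-50,30),(-50,50,30),(80,-50,30),(80,50,30),(49,0,102),(0,0,84)],M((60,160),(415,52),(205,607),(550,508),(357,522),(291,299)))],[580,-20,0]); print("man",p,np.degrees(p[2]),r.round(1))
a,b=M((145,303),(438,295)); A=atz(w,a,82,1);B=atz(w,b,82,1); print("blade",A.round(1),B.round(1),((A+B)/2).round(1),np.linalg.norm(A-B),np.degrees(np.arctan2(*(B-A)[1::-1])))
p,r=fit([(w,1,[(-44.5,-93,95),(-44.5,-17,95),(44.5,-93,95),(44.5,-17,95),(20,-50,128),(-20,-60,128),(20,-60,128),(-20,-50,128)],R((205,272),(382,165),(330,530),(495,425),(448,408),(370,290),(425,420),(400,285)))],[600,250,0.2]); print("reg",p,np.degrees(p[2]),r.round(1))
p,r=fit([(w,1,[(-44.5,-93,95),(-44.5,-17,95),(44.5,-93,95),(44.5,-17,95),],R((205,272),(382,165),(330,530),(495,425)))],[600,250,0.2]); print("reg",p,np.degrees(p[2]),r.round(1))
E
```

```text
tray [ 5.64623464e+02 -2.17041097e+02 -1.28436797e-01] -7.358886373790706 [-1.6 -0.6  0.1 -0.4 -1.2  3.9  2.   0.2]
man [ 5.97828064e+02 -1.67112440e+01 -4.19334213e-02] -2.402608059088121 [-2.2 -0.6  0.8 -2.3 -0.4  1.3  0.9  0.2 -0.   0.   0.   0.6]
blade [586.9 -48.1  82. ] [607.6  15.3  82. ] [597.2 -16.4  82. ] 66.71424347725187 71.90344556933928
reg [6.08267358e+02 2.46130129e+02 2.18810774e-01] 12.536933851084543 [-2.4 -0.4  0.3 -0.3 -2.5  1.3 -0.4 -1.   1.3 -0.1  1.   1.2  0.9  0.9
 -0.1 -1.4]
reg [6.08652272e+02 2.48125992e+02 2.24406732e-01] 12.857558661751684 [-0.8 -0.   1.6 -0.1 -0.8  1.4  0.9 -1.1]
```

The stopcock axis is at about (597.5,-16.5). The blade is at 72°, and shut is at about -2.5°, so it must turn clockwise. I'll push the -y wing from its +x side with closed fingers, which stays clear of the glass tube at (647,-19).

Emit:
{"method": "jog_arm", "body": {
  "motion": [
    [1,[-0.033,-0.028,0],[0,0,0]],
    [1,[-0.033,-0.028,0],[0,0,0]],
    [1,[0,0,0],[0,0,0]],
    [1,[0,0,-0.2],[0,0,0]],
    [1,[0,0,-0.2],[0,0,0]],
    [1,[0,0,-0.15],[0,0,0]],
    [1,[0,0,0],[0,0,0]]
  ],
  "force": 30
}}

```text
time_s: 3.3
eef_pos: [611.0, -47.1, 134.8]
tool_rot: [[-0.941, 0.337, -0.005], [0.337, 0.941, -0.001], [0.005, -0.002, -1.0]]
wrist_force: [0.8, -0.9, 0.5]
gripper_width: -0.1
```

```bash
python3 - <<'E'
from h import *
s=st(); w=cam("wrist"); cv2.imwrite("pics/w3.png",w["frame"][:,:,::-1])
E
```

```text
t 3.3 p [611.  -47.1 134.8] z [-0.005 -0.001 -1.   ] yaw_y 70.3 w -0.1 F [ 0.8 -0.9  0.5] q [-22.  27.  26. 107. -15.  50.  82.]
```

View pics/w3.png

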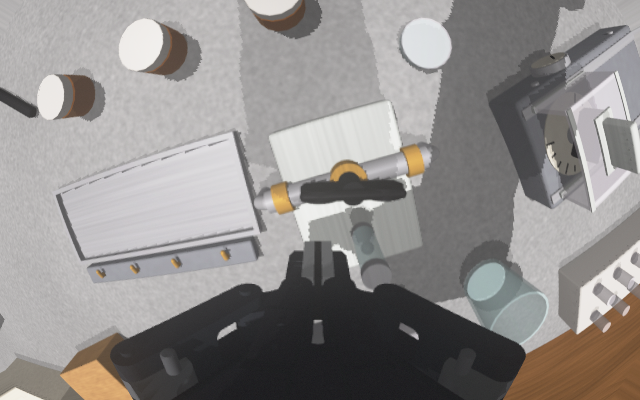

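The picture shows the closed fingers at (318,260), clear of the tube cap at (375,275). The -y wing is at (305,190), ahead of the fingers. Descending next to it.

Emit:
{"method": "jog_arm", "body": {
  "motion": [
    [1,[0,0,-0.1],[0,0,0]],
    [1,[0,0,-0.1],[0,0,0]],
    [1,[0,0,0],[0,0,0]]
  ]
}}

```text
time_s: 3.72
eef_pos: [613.0, -47.2, 78.1]
tool_rot: [[-0.942, 0.337, -0.0], [0.337, 0.942, 0.0], [0.0, 0.0, -1.0]]
wrist_force: [0.2, -0.4, 1.3]
gripper_width: 0.3
```

```bash
python3 - <<'E'
from h import *
s=st(); w=cam("wrist"); crop(w,200,100,480,310,2.8,"w4.png")
C=np.array([597.5,-16.5]); P=[]
for th in [72,60,50,40,30,20,10,0,-4]:
    t=np.radians(th);u=np.array([np.cos(t),np.sin(t)]);n=np.array([np.sin(t),-np.cos(t)]); P.append(C-26*u+15*n)
P=np.array([s["eef_pos"][:2]]+P); print(P.round(1)); print((np.diff(P,axis=0)/300).round(3))
E
```

```text
t 3.73 p [613.  -47.2  78.1] z [-0.  0. -1.] yaw_y 70.3 w 0.3 F [ 0.2 -0.4  1.3] q [-20.  32.  24. 108. -18.  44.  85.]
[[613.  -47.2]
 [603.7 -45.9]
 [597.5 -46.5]
 [592.3 -46.1]
 [587.2 -44.7]
 [582.5 -42.5]
 [578.2 -39.5]
 [574.5 -35.8]
 [571.5 -31.5]
 [570.5 -29.6]]
[[-0.031  0.004]
 [-0.021 -0.002]
 [-0.017  0.002]
 [-0.017  0.005]
 [-0.016  0.007]
 [-0.014  0.01 ]
 [-0.012  0.012]
 [-0.01   0.014]
 [-0.003  0.006]]
```

View pics/w4.png

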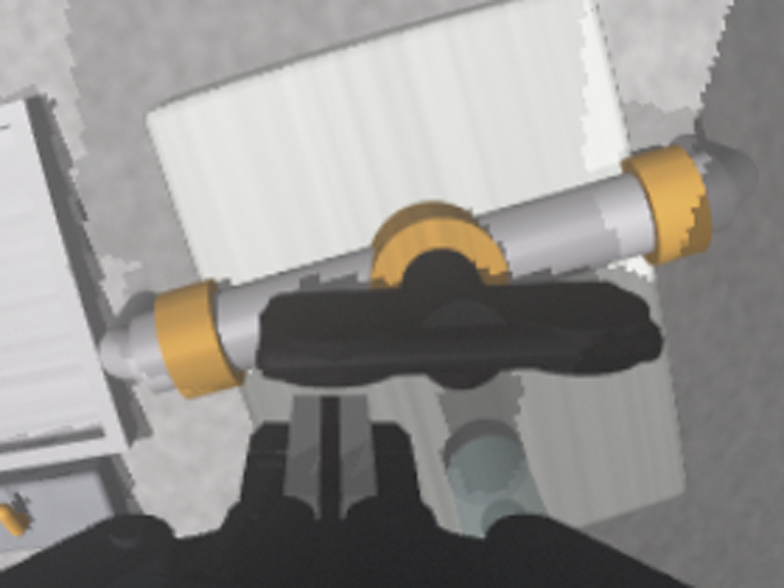

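The fingers (330,430) stand beside the left wing (300,340), clear of the tube at (490,480). Now I'll push it round.

Emit:
{"method": "jog_arm", "body": {
  "motion": [
    [1,[-0.031,0.004,-0.005],[0,0,0]],
    [1,[-0.021,-0.002,0],[0,0,-0.056]],
    [1,[-0.017,0.002,0],[0,0,-0.056]],
    [1,[-0.017,0.005,0],[0,0,-0.056]],
    [1,[-0.016,0.007,0],[0,0,-0.056]],
    [1,[-0.014,0.01,0],[0,0,-0.056]],
    [1,[0,0,0],[0,0,0]]
  ]
}}

```text
time_s: 4.65
eef_pos: [578.3, -39.2, 77.2]
tool_rot: [[-0.342, 0.94, 0.002], [0.94, 0.342, 0.0], [-0.0, 0.002, -1.0]]
wrist_force: [0.6, -1.5, 1.4]
gripper_width: 0.0
```

```bash
python3 - <<'E'
from h import *
s=st(); w=cam("wrist"); crop(w,200,100,480,310,2.8,"w5.png")
E
```

```text
t 4.65 p [578.3 -39.2  77.2] z [ 0.002  0.    -1.   ] yaw_y 20.0 w 0.0 F [ 0.6 -1.5  1.4] q [-31.  32.  38. 114. -28.  43.  43.]
```

View pics/w5.png

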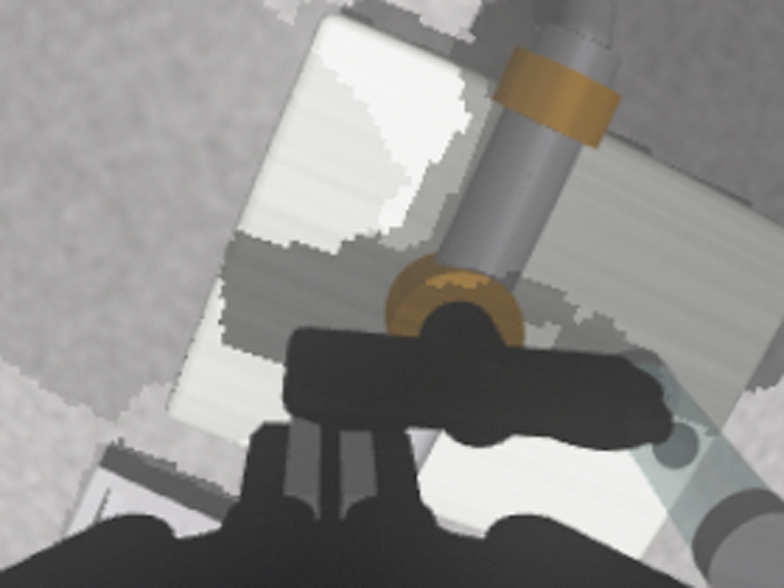

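The wing is turning with the fingers. Now continue to the stop.

Emit:
{"method": "jog_arm", "body": {
  "motion": [
    [1,[-0.012,0.012,0],[0,0,-0.056]],
    [1,[-0.01,0.014,0],[0,0,-0.056]],
    [1,[-0.003,0.01,0],[0,0,-0.022]],
    [1,[0,0.007,0],[0,0,0]],
    [1,[0,0.0,0],[0,0,0]]
  ]
}}

```text
time_s: 5.32
eef_pos: [570.9, -30.8, 76.7]
tool_rot: [[0.072, 0.997, 0.002], [0.997, -0.072, -0.004], [-0.004, 0.003, -1.0]]
wrist_force: [2.9, -22.8, -0.6]
gripper_width: 0.1
```

```bash
python3 - <<'E'
from h import *
s=st(); w=cam("wrist"); crop(w,200,100,480,310,2.8,"w6.png")
E
```

```text
t 5.33 p [570.9 -30.8  76.7] z [ 0.002 -0.004 -1.   ] yaw_y -4.1 w 0.1 F [  2.9 -22.8  -0.6] q [-37.  34.  44. 115. -34.  44.  23.]
```

View pics/w6.png

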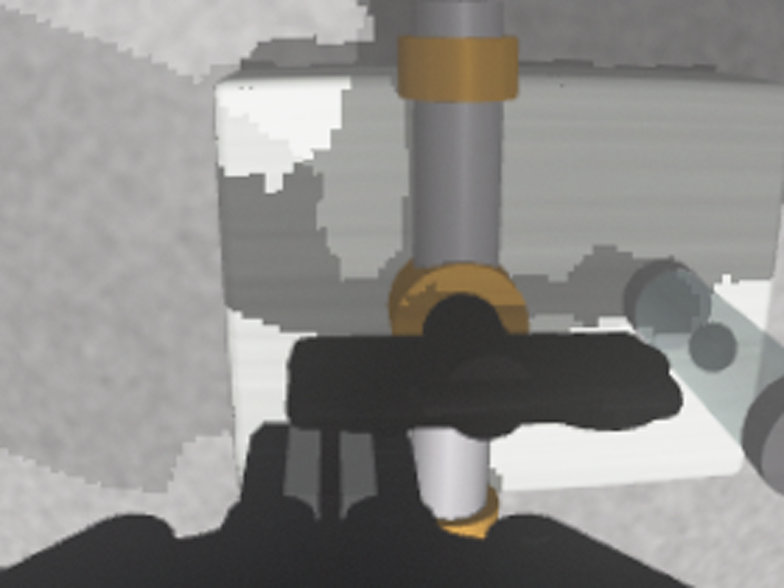

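The wrist force is -22.8 N at the stop, and the blade in view (290-680,380) is square to the pipe, so the stopcock is shut. I'll back off, lift and look at the jars.

Emit:
{"method": "jog_arm", "body": {
  "motion": [
    [1,[0,-0.03,0],[0,0,0]],
    [1,[0,-0.02,0.02],[0,0,0]],
    [1,[0,0,0.2],[0,0,0]],
    [1,[-0.05,0,0.2],[0,0,-0.018]],
    [0.3,[-0.17,0,0.1],[0,0,0]],
    [0.3,[-0.17,0.0,0.1],[0,0,0]],
    [0.3,[-0.1,-0.1,0.0],[0,0,0]],
    [0.3,[0,0,0],[0,0,0]]
  ]
}}

```text
time_s: 6.38
eef_pos: [439.4, -70.3, 256.9]
tool_rot: [[0.129, 0.992, 0.004], [0.992, -0.129, 0.005], [0.006, 0.004, -1.0]]
wrist_force: [1.0, 1.4, 0.7]
gripper_width: 60.0
```

```bash
python3 - <<'E'
from h import *
s=st(); w=cam("wrist"); cv2.imwrite("pics/w7.png",cv2.resize(w["frame"][:,:,::-1],None,fx=1.25,fy=1.25)); print("cam",-w["R"].T@w["t"])
E
```

```text
t 6.38 p [439.4 -70.3 256.9] z [ 0.004  0.005 -1.   ] yaw_y -7.4 w 60.0 F [1.  1.4 0.7] q [-67.  -3.  68. 122.   3.  59.  -8.]
cam [448.0920641    4.38225977 388.72928287]
```

View pics/w7.png

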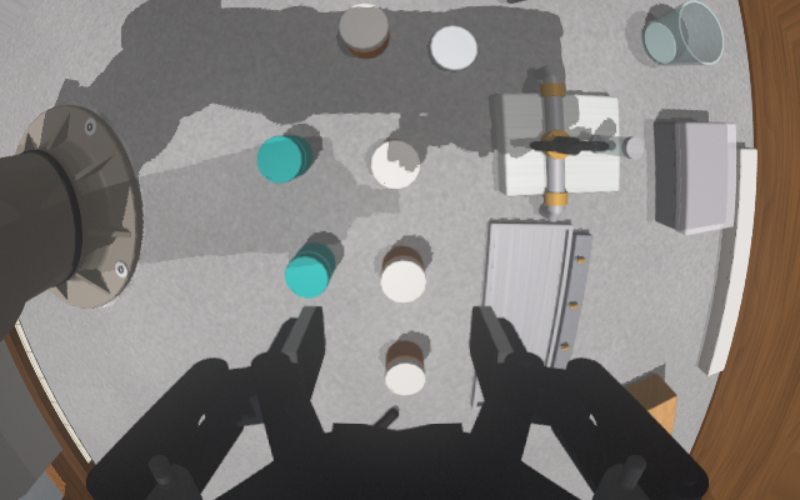

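I see amber jars at (364,28), (395,165), (403,282) and (405,379). The turquoise ones are at (282,159) and (307,275). Measuring them, and also refining the tray and manifold fits.

```bash
python3 - <<'E'
from h import *
w=cam("wrist")
for n,p in dict(J4=(364,28),J3=(395,165),J2=(403,282),J1=(405,379),T1=(280,159),T2=(306,277)).items():
    X=atz(w,np.array(p)/1.25,48,1); print(n,X.round(1), "r",np.hypot(*X[:2]).round())
P=lambda *ps:[(x/1.25,y/1.25) for x,y in ps]
p,r=fit([(w,1,[(-50,50,30),(80,50,30),(-50,-50,30),(80,-50,30)],P((494,95),(618,96),(503,194),(620,190)))],[590,-20,0]);print("man",p,np.degrees(p[2]),r.round(1))
p,r=fit([(w,1,[(-47,120,12),(47,120,12)],P((490,222),(572,222)))],[560,-217,-.13]);print("tray",p,np.degrees(p[2]),r.round(1))
# also dish
print("dish",atz(w,np.array((454,48))/1.25,14,1))
crop(w,370,160,490,340,3.3,"w7t.png")
E
```

```text
J4 [434.6 104.1  48. ] r 447.0
J3 [445.4 -21.8  48. ] r 446.0
J2 [ 438.7 -131.6   48. ] r 458.0
J1 [ 427.1 -244.2   48. ] r 492.0
T1 [343.8  -0.8  48. ] r 344.0
T2 [ 347. -115.   48.] r 366.0
man [ 5.96619839e+02 -1.78029213e+01 -3.43851924e-02] -1.9701264034424213 [ 2.7 -1.4 -1.5 -0.8  0.5  3.  -1.5  0.5]
tray [ 5.66293766e+02 -2.17701593e+02 -1.14473360e-01] -6.558840390354313 [-0.3 -0.   0.3  0. ]
dish [515.89935307  83.40277249  14.        ]
```

View pics/w7t.png

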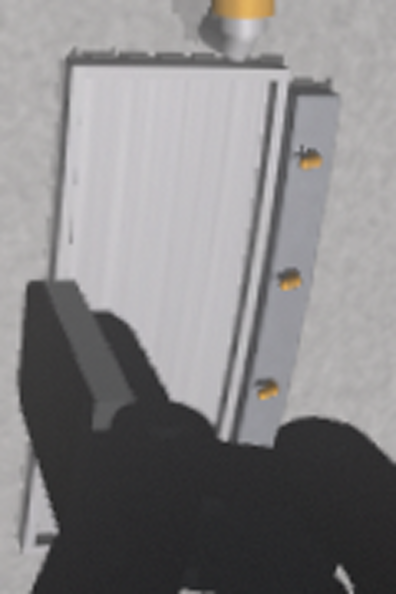

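Emit:
{"method": "jog_arm", "body": {
  "motion": [
    [0.15,[0,-0.05,0],[0,0,0.056]],
    [0.15,[0,-0.05,-0.05],[0,0,0.056]],
    [0.15,[0,-0.05,-0.1],[0,0,0.056]],
    [0.15,[0,-0.05,-0.15],[0,0,0.056]],
    [0.15,[0,0,-0.15],[0,0,0.027]],
    [0.15,[0,0,0],[0,0,0]]
  ]
}}

```text
time_s: 7.22
eef_pos: [439.4, -114.9, 147.7]
tool_rot: [[-0.486, 0.874, -0.004], [0.874, 0.486, -0.001], [0.001, -0.004, -1.0]]
wrist_force: [0.1, -0.9, 0.6]
gripper_width: 72.5
```

```bash
python3 - <<'E'
from h import *
s=st(); w=cam("wrist"); cv2.imwrite("pics/w8.png",w["frame"][:,:,::-1]); print(proj(w,[[438.7,-131.6,48]],1))
E
```

```text
t 7.22 p [ 439.4 -114.9  147.7] z [-0.004 -0.001 -1.   ] yaw_y 29.1 w 72.5 F [ 0.1 -0.9  0.6] q [-43.  18.  59. 127. -21.  46.  59.]
[[307.35959413 221.15216231]]
```

View pics/w8.png

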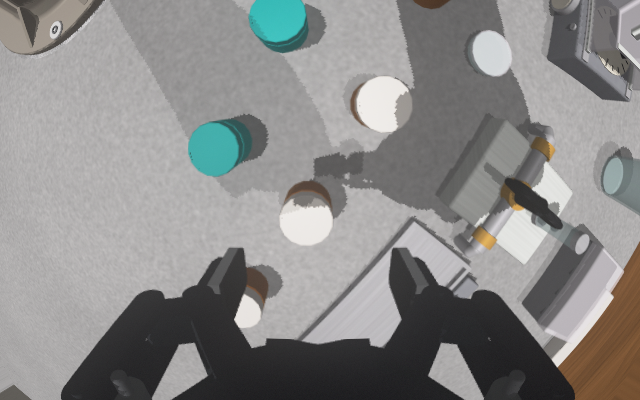

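The lid is at (306,219), matching the prediction (307,221). Descending and gripping.

Emit:
{"method": "jog_arm", "body": {
  "motion": [
    [0.15,[0,-0.028,0],[0,0,0.024]],
    [0.15,[-0.001,-0.028,0],[0,0,0.024]],
    [0.15,[0,0,-0.1],[0,0,0]],
    [0.15,[0,0,-0.1],[0,0,0]],
    [0.15,[0,0,-0.1],[0,0,0]],
    [0.15,[0,0,-0.06],[0,0,0]],
    [0.15,[0,0,0],[0,0,0]]
  ]
}}

```text
time_s: 8.15
eef_pos: [442.0, -130.0, 42.9]
tool_rot: [[-0.614, 0.789, 0.003], [0.789, 0.614, 0.002], [-0.0, 0.004, -1.0]]
wrist_force: [0.7, 0.3, 1.1]
gripper_width: 72.6
```

Emit:
{"method": "jog_arm", "body": {
  "motion": [
    [0.15,[-0.01,-0.005,-0.034],[0,0,0]],
    [0.15,[0,0,0],[0,0,0]],
    [0.6,[0,0,0],[0,0,0]],
    [0.6,[0,0,0],[0,0,0]],
    [0.6,[0,0,0],[0,0,0]]
  ],
  "force": 30
}}

```text
time_s: 8.78
eef_pos: [438.3, -131.9, 32.3]
tool_rot: [[-0.614, 0.789, 0.003], [0.789, 0.614, 0.003], [-0.0, 0.004, -1.0]]
wrist_force: [-2.0, 1.3, 10.9]
gripper_width: 43.1
```

```bash
python3 - <<'E'
from h import *
s=st(); w=cam("wrist"); cv2.imwrite("pics/w9.png",w["frame"][:,:,::-1])
E
```

```text
t 8.78 p [ 438.3 -131.9   32.3] z [ 0.003  0.003 -1.   ] yaw_y 37.9 w 43.1 F [-2.   1.3 10.9] q [-24.  29.  40. 130. -37.  32.  83.]
```

View pics/w9.png

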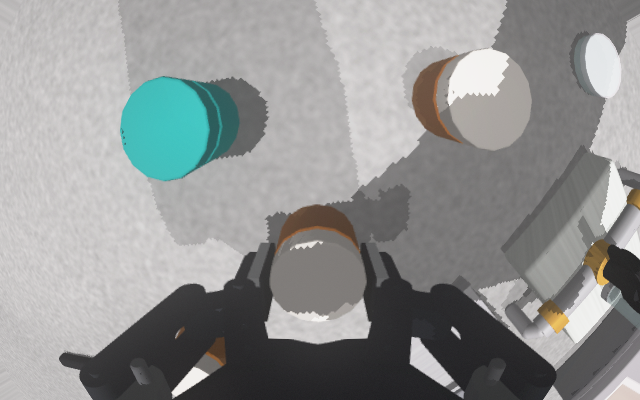

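Jar gripped (opening 43 mm). Lifting and carrying it to slot 2 at (562,-244).

Emit:
{"method": "jog_arm", "body": {
  "motion": [
    [0.6,[0,0,0.1],[0,0,0]],
    [0.6,[0,0,0.15],[0,0,0]],
    [0.6,[0.1,-0.09,0],[0,0,0]],
    [0.6,[0.1,-0.09,0],[0,0,0]],
    [0.6,[0.1,-0.09,0],[0,0,0]],
    [0.6,[0.1,-0.09,0],[0,0,0]],
    [0.6,[0,0,0],[0,0,0]]
  ]
}}

```text
time_s: 9.7
eef_pos: [559.2, -242.1, 106.9]
tool_rot: [[-0.613, 0.79, 0.003], [0.79, 0.613, 0.0], [-0.002, 0.003, -1.0]]
wrist_force: [-0.6, 0.5, -0.5]
gripper_width: 43.3
```

```bash
python3 - <<'E'
from h import *
s=st(); w=cam("wrist"); cv2.imwrite("pics/w10.png",w["frame"][:,:,::-1])
print(proj(w,[[555.4,-297.7,5],[562.1,-244.1,5],[568.9,-190.5,5],[575.6,-136.9,5]],1).round())
E
```

```text
t 9.7 p [ 559.2 -242.1  106.9] z [ 0.003  0.    -1.   ] yaw_y 37.8 w 43.3 F [-0.6  0.5 -0.5] q [-16.  35.  45. 109. -32.  50.  84.]
[[273. 250.]
 [319. 207.]
 [368. 160.]
 [418. 113.]]
```

View pics/w10.png

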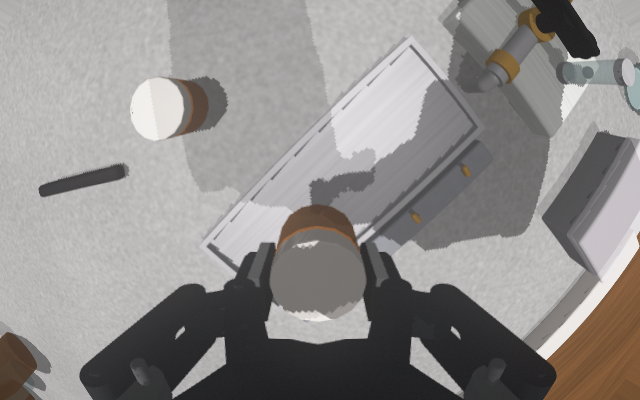

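```bash
python3 - <<'E'
from h import *
w=cam("wrist")
p,r=fit([(w,1,[(-47,120,12),(47,120,12),(-47,-120,12)],[(409,38),(484,127),(203,244)])],[565,-217,-.12]);print("tray",p,np.degrees(p[2]),r.round(1))
E
```

```text
tray [ 5.62424197e+02 -2.19862741e+02 -1.22553412e-01] -7.021793262421401 [ 0.3 -3.   0.9  0.3 -4.3  4.1]
```

Emit:
{"method": "jog_arm", "body": {
  "motion": [
    [0.6,[0.008,-0.009,-0.07],[0,0,0]],
    [0.6,[0,0,-0.07],[0,0,0]],
    [0.6,[0,0,-0.06],[0,0,0]],
    [0.6,[0,0,0],[0,0,0]]
  ]
}}

```text
time_s: 10.3
eef_pos: [559.2, -242.2, 45.0]
tool_rot: [[-0.614, 0.789, -0.0], [0.789, 0.614, 0.003], [0.002, 0.002, -1.0]]
wrist_force: [0.1, 0.3, -1.3]
gripper_width: 43.0
```

Emit:
{"method": "jog_arm", "body": {
  "motion": [
    [0.6,[0.008,-0.008,-0.015],[0,0,0]],
    [0.6,[0,0,-0.01],[0,0,0]],
    [0.6,[0,0,0],[0,0,0]]
  ]
}}

```text
time_s: 10.68
eef_pos: [562.8, -245.0, 39.4]
tool_rot: [[-0.614, 0.789, 0.003], [0.789, 0.614, 0.002], [-0.0, 0.004, -1.0]]
wrist_force: [0.3, 0.1, -1.1]
gripper_width: 43.0
```

Emit:
{"method": "jog_arm", "body": {
  "motion": [
    [0.6,[0,0,-0.005],[0,0,0]],
    [0.6,[0,0,-0.003],[0,0,0]],
    [0.34,[0,0,0],[0,0,0]],
    [0.34,[0,0,0],[0,0,0]],
    [0.34,[0,0,0.1],[0,0,0]],
    [0.34,[0,0,0.15],[0,0,0]],
    [0.2,[-0.1,0,0],[0,0,0]],
    [0.15,[0,0,0],[0,0,0]]
  ]
}}

```text
time_s: 11.68
eef_pos: [531.2, -245.1, 112.3]
tool_rot: [[-0.613, 0.79, 0.003], [0.79, 0.613, 0.003], [0.001, 0.004, -1.0]]
wrist_force: [-0.4, 0.3, -0.2]
gripper_width: 72.4
```

```bash
python3 - <<'E'
from h import *
s=st(); w=cam("wrist"); cv2.imwrite("pics/w11.png",w["frame"][:,:,::-1])
print(proj(w,[[562,-245,53],[427.1,-244.2,48]],1).round())
E
```

```text
t 11.68 p [ 531.2 -245.1  112.3] z [ 0.003  0.003 -1.   ] yaw_y 37.8 w 72.4 F [-0.4  0.3 -0.2] q [-16.  32.  46. 112. -31.  49.  85.]
[[353. 248.]
 [194. 128.]]
```

View pics/w11.png

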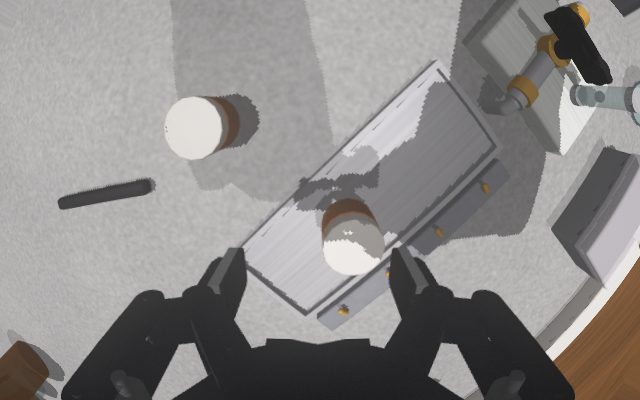

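The first jar stands in the tray at (352,243). Jar 1 is at (194,128) where predicted. Checking clearance to the marker.

```bash
python3 - <<'E'
from h import *
w=cam("wrist")
print(atz(w,(60,204),6,1),atz(w,(152,186),6,1), atz(w,(194,128),48,1))
E
```

```text
[ 318.52963282 -414.64983178    6.        ] [ 409.33940773 -322.16269782    6.        ] [ 428.42954032 -243.83488059   48.        ]
```

Emit:
{"method": "jog_arm", "body": {
  "motion": [
    [0.15,[-0.12,0,0],[0,0,0]],
    [0.15,[-0.12,0,0],[0,0,0]],
    [0.15,[-0.11,0,0],[0,0,0]],
    [0.15,[0,0,0],[0,0,0]]
  ]
}}

```text
time_s: 12.28
eef_pos: [426.3, -245.0, 111.8]
tool_rot: [[-0.613, 0.79, 0.002], [0.79, 0.613, 0.003], [0.001, 0.004, -1.0]]
wrist_force: [1.7, 0.1, -0.2]
gripper_width: 72.6
```

Emit:
{"method": "jog_arm", "body": {
  "motion": [
    [0.15,[0.004,0.003,-0.09],[0,0,0]],
    [0.15,[0,0,-0.09],[0,0,0]],
    [0.15,[0,0,-0.086],[0,0,0]],
    [0.15,[0,0,0],[0,0,0]],
    [0.15,[0,0,0],[0,0,0]]
  ]
}}

```text
time_s: 12.9
eef_pos: [429.6, -244.5, 32.6]
tool_rot: [[-0.614, 0.789, 0.003], [0.789, 0.614, 0.002], [-0.0, 0.003, -1.0]]
wrist_force: [0.0, -0.6, 0.4]
gripper_width: 72.9
```

Emit:
{"method": "jog_arm", "body": {
  "motion": [
    [0.6,[0,0,0],[0,0,0]],
    [0.6,[0,0,0],[0,0,0]],
    [0.6,[0,0,0],[0,0,0]],
    [0.6,[0,0,0.12],[0,0,0]],
    [0.6,[0,0,0.15],[0,0,0]],
    [0.6,[0.14,-0.06,0],[0,0,0]],
    [0.6,[0.14,-0.06,0],[0,0,0]],
    [0.6,[0.137,-0.06,0],[0,0,0]]
  ]
}}

```text
time_s: 13.9
eef_pos: [555.8, -298.1, 113.7]
tool_rot: [[-0.615, 0.789, 0.004], [0.789, 0.615, 0.002], [-0.0, 0.004, -1.0]]
wrist_force: [0.2, 0.2, -0.7]
gripper_width: 42.6
```

Emit:
{"method": "jog_arm", "body": {
  "motion": [
    [0.6,[0,0,0],[0,0,0]],
    [0.6,[0,0,-0.05],[0,0,0]]
  ]
}}

```text
time_s: 14.15
eef_pos: [554.0, -298.3, 98.3]
tool_rot: [[-0.614, 0.789, 0.004], [0.789, 0.614, 0.002], [-0.001, 0.004, -1.0]]
wrist_force: [-0.2, -1.0, -0.4]
gripper_width: 43.0
```

```bash
python3 - <<'E'
from h import *
s=st(); w=cam("wrist"); cv2.imwrite("pics/w12.png",w["frame"][:,:,::-1])
E
```

```text
t 14.15 p [ 554.  -298.3   98.3] z [ 0.004  0.002 -1.   ] yaw_y 37.9 w 43.0 F [-0.2 -1.  -0.4] q [ -9.  37.  45. 107. -33.  50.  90.]
```

View pics/w12.png

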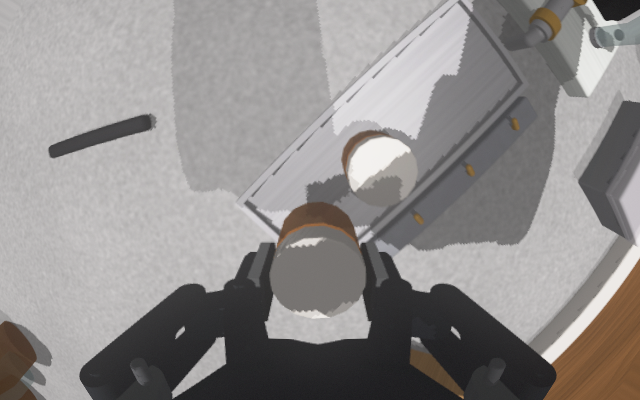

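Emit:
{"method": "jog_arm", "body": {
  "motion": [
    [0.6,[0,0,-0.07],[0,0,0]],
    [0.6,[0,0,-0.07],[0,0,0]],
    [0.6,[0,0,-0.05],[0,0,0]],
    [0.6,[0,0,0],[0,0,0]],
    [0.6,[0,0,0],[0,0,0]]
  ]
}}

```text
time_s: 14.82
eef_pos: [554.1, -298.4, 41.4]
tool_rot: [[-0.614, 0.79, 0.003], [0.79, 0.614, 0.002], [-0.0, 0.004, -1.0]]
wrist_force: [-0.3, -0.4, -0.7]
gripper_width: 43.1
```

```bash
python3 - <<'E'
from h import *
s=st(); w=cam("wrist"); cv2.imwrite("pics/w13.png",w["frame"][:,:,::-1])
E
```

```text
t 14.82 p [ 554.1 -298.4   41.4] z [ 0.003  0.002 -1.   ] yaw_y 37.9 w 43.1 F [-0.3 -0.4 -0.7] q [ -7.  41.  41. 108. -37.  45.  92.]
```

View pics/w13.png

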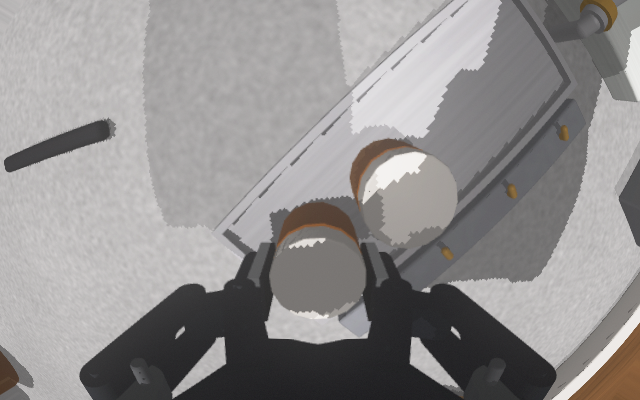

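Emit:
{"method": "jog_arm", "body": {
  "motion": [
    [0.6,[0,0,-0.008],[0,0,0]],
    [0.6,[0,0,-0.004],[0,0,0]],
    [0.42,[0,0,0],[0,0,0]],
    [0.42,[0,0,0],[0,0,0]],
    [0.42,[0,0,0.05],[0,0,0]],
    [0.42,[0,0,0.2],[0,0,0]],
    [0.2,[-0.1,0.1,0.05],[0,0,0]],
    [0.15,[-0.1,0.17,0.05],[0,0,0]]
  ]
}}

```text
time_s: 15.88
eef_pos: [493.4, -217.9, 144.1]
tool_rot: [[-0.612, 0.791, 0.004], [0.791, 0.612, 0.002], [-0.001, 0.004, -1.0]]
wrist_force: [0.8, 0.9, 0.8]
gripper_width: 72.3
```

```bash
python3 - <<'E'
from h import *
s=st(); w=cam("wrist"); cv2.imwrite("pics/w14.png",w["frame"][:,:,::-1])
print(proj(w,[[554,-298.5,53],[562,-245,53],[445.4,-21.8,48],[434.6,104.1,48]],1).round())
E
```

```text
t 15.88 p [ 493.4 -217.9  144.1] z [ 0.004  0.002 -1.   ] yaw_y 37.7 w 72.3 F [0.8 0.9 0.8] q [-23.  26.  51. 117. -27.  49.  81.]
[[ 316.  314.]
 [ 362.  278.]
 [ 424.  -24.]
 [ 484. -103.]]
```

View pics/w14.png

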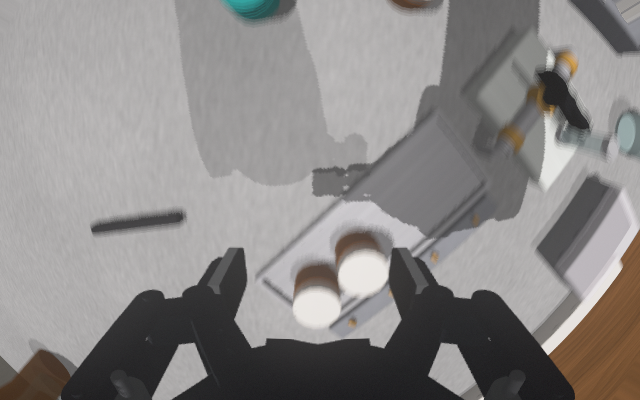

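Two jars stand in the tray at (317,307) and (362,272). On to jar 3.

Emit:
{"method": "jog_arm", "body": {
  "motion": [
    [0.15,[-0.05,0.18,0.02],[0,0,0]],
    [0.15,[-0.05,0.18,0.02],[0,0,0]],
    [0.15,[-0.04,0.18,0],[0,0,0]],
    [0.15,[0,0.04,0],[0,0,0]],
    [0.15,[0,0,0],[0,0,0]]
  ]
}}

```text
time_s: 16.55
eef_pos: [452.9, -43.7, 155.0]
tool_rot: [[-0.615, 0.788, 0.004], [0.788, 0.615, 0.003], [0.0, 0.005, -1.0]]
wrist_force: [0.9, -0.3, -0.5]
gripper_width: 72.4
```

```bash
python3 - <<'E'
from h import *
s=st(); w=cam("wrist"); cv2.imwrite("pics/w15.png",w["frame"][:,:,::-1])
print(proj(w,[[554,-298.5,53],[562,-245,53],[445.4,-21.8,48],[434.6,104.1,48]],1).round())
E
```

```text
t 16.55 p [452.9 -43.7 155. ] z [ 0.004  0.003 -1.   ] yaw_y 38.0 w 72.4 F [ 0.9 -0.3 -0.5] q [-52.  16.  59. 127. -20.  46.  57.]
[[255. 403.]
 [285. 388.]
 [327. 175.]
 [415.  45.]]
```

View pics/w15.png

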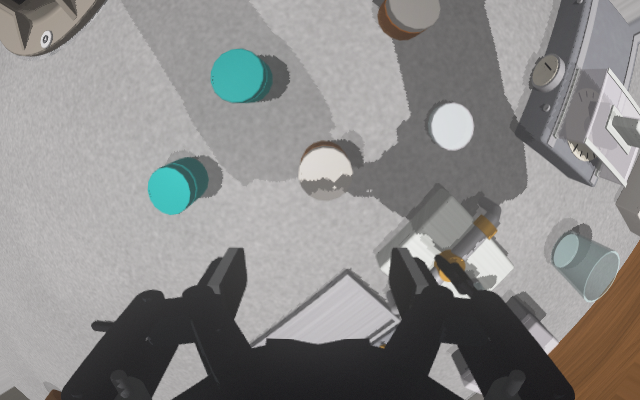

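Jar 3's lid at (326,173) is as predicted. Jar 4, seen at (412,12) instead of (415,45), seems to have been knocked, so I'll re-measure it later. Jar 3 now.

Emit:
{"method": "jog_arm", "body": {
  "motion": [
    [0.15,[-0.012,0.037,0],[0,0,0]],
    [0.15,[-0.012,0.037,-0.06],[0,0,0]],
    [0.15,[0,0,-0.1],[0,0,0]],
    [0.15,[0,0,-0.1],[0,0,0]],
    [0.15,[0,0,-0.09],[0,0,0]],
    [0.15,[0,0,0],[0,0,0]]
  ]
}}

```text
time_s: 17.35
eef_pos: [444.2, -23.4, 48.4]
tool_rot: [[-0.612, 0.791, -0.0], [0.791, 0.612, 0.001], [0.001, 0.0, -1.0]]
wrist_force: [0.6, 0.4, -0.1]
gripper_width: 72.9
```

Emit:
{"method": "jog_arm", "body": {
  "motion": [
    [0.15,[0.004,0.005,-0.03],[0,0,0]],
    [0.15,[0,0,-0.025],[0,0,0]],
    [0.15,[0,0,0],[0,0,0]],
    [0.6,[0,0,0],[0,0,0]],
    [0.6,[0,0,0],[0,0,0]],
    [0.6,[0,0,0],[0,0,0]]
  ]
}}

```text
time_s: 18.1
eef_pos: [446.6, -20.6, 33.3]
tool_rot: [[-0.614, 0.789, 0.003], [0.789, 0.614, 0.003], [0.0, 0.004, -1.0]]
wrist_force: [-3.1, -0.6, 10.2]
gripper_width: 43.3
```

Emit:
{"method": "jog_arm", "body": {
  "motion": [
    [0.6,[0,0,0.1],[0,0,0]],
    [0.6,[0,0,0.18],[0,0,0]],
    [0.6,[0.04,-0.17,0],[0,0,0]],
    [0.6,[0.08,-0.17,0],[0,0,0]],
    [0.6,[0.14,-0.13,0],[0,0,0]],
    [0.6,[0.14,-0.1,0],[0,0,0]],
    [0.6,[0,0,0],[0,0,0]],
    [0.6,[0,0,0],[0,0,0]]
  ]
}}

```text
time_s: 19.1
eef_pos: [565.7, -191.6, 116.6]
tool_rot: [[-0.614, 0.79, 0.002], [0.79, 0.614, 0.002], [0.001, 0.003, -1.0]]
wrist_force: [-0.2, 0.0, -0.7]
gripper_width: 42.9
```

Emit:
{"method": "jog_arm", "body": {
  "motion": [
    [0.6,[0.007,0,-0.1],[0,0,0]],
    [0.6,[0,0,-0.1],[0,0,0]],
    [0.6,[0,0,-0.04],[0,0,0]],
    [0.6,[0,0,0],[0,0,0]],
    [0.6,[0,0,0],[0,0,0]]
  ]
}}

```text
time_s: 19.73
eef_pos: [569.0, -191.7, 46.0]
tool_rot: [[-0.614, 0.789, 0.004], [0.789, 0.614, 0.002], [-0.001, 0.004, -1.0]]
wrist_force: [0.4, 0.9, -1.1]
gripper_width: 43.0
```

```bash
python3 - <<'E'
from h import *
s=st(); w=cam("wrist"); cv2.imwrite("pics/w16.png",w["frame"][:,:,::-1])
E
```

```text
t 19.73 p [ 569.  -191.7   46. ] z [ 0.004  0.002 -1.   ] yaw_y 37.9 w 43.0 F [ 0.4  0.9 -1.1] q [-18.  39.  42. 112. -37.  43.  83.]
```

View pics/w16.png

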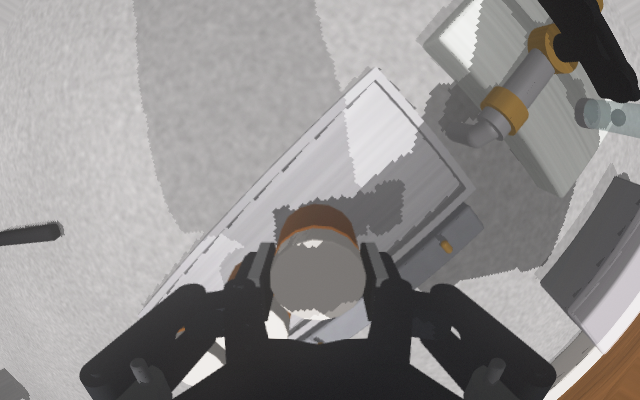

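Emit:
{"method": "jog_arm", "body": {
  "motion": [
    [0.6,[0,0,-0.015],[0,0,0]],
    [0.6,[0,0,-0.011],[0,0,0]],
    [0.6,[0,0,0],[0,0,0]],
    [0.42,[0,0,0],[0,0,0]],
    [0.42,[0,0,0],[0,0,0]]
  ]
}}

```text
time_s: 20.4
eef_pos: [568.6, -191.6, 37.0]
tool_rot: [[-0.614, 0.789, 0.003], [0.789, 0.614, 0.002], [0.0, 0.003, -1.0]]
wrist_force: [0.2, 0.4, -0.0]
gripper_width: 49.6
```

Emit:
{"method": "jog_arm", "body": {
  "motion": [
    [0.42,[0,0,0.05],[0,0,0]],
    [0.42,[0,0,0.18],[0,0,0]],
    [0.3,[-0.1,0.1,0.1],[0,0,0]],
    [0.15,[-0.1,0.17,0.05],[0,0,0]],
    [0.15,[-0.1,0.17,0],[0,0,0]],
    [0.15,[-0.05,0.18,0],[0,0,0]],
    [0.15,[-0.05,0.18,0],[0,0,0]],
    [0.15,[0,0,0],[0,0,0]]
  ]
}}

```text
time_s: 21.4
eef_pos: [447.7, 52.7, 151.5]
tool_rot: [[-0.62, 0.785, 0.002], [0.785, 0.62, 0.004], [0.002, 0.004, -1.0]]
wrist_force: [0.6, -0.5, -0.2]
gripper_width: 72.4
```

```bash
python3 - <<'E'
from h import *
s=st(); w=cam("wrist"); cv2.imwrite("pics/w17.png",w["frame"][:,:,::-1]); f=cam("scene"); crop(f,200,150,470,310,2.9,"s17.png")
print(proj(w,[[554,-298.5,53],[562,-245,53],[568,-191,53],[434.6,104.1,48]],1).round())
E
```

```text
t 21.4 p [447.7  52.7 151.5] z [ 0.002  0.004 -1.   ] yaw_y 38.3 w 72.4 F [ 0.6 -0.5 -0.2] q [-65.  17.  59. 127. -20.  46.  46.]
[[223. 430.]
 [246. 421.]
 [271. 408.]
 [346. 142.]]
```

View pics/w17.png

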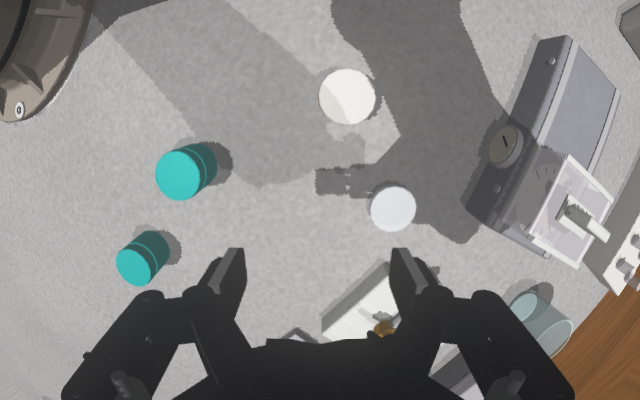

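View pics/s17.png

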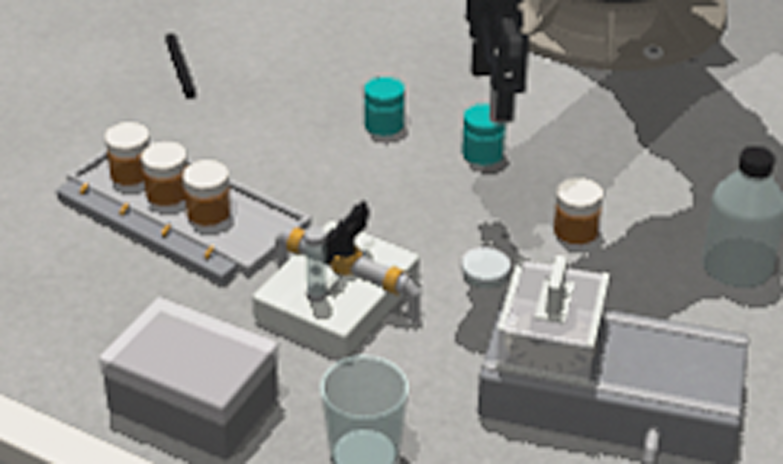

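Three jars stand in the tray. Jar 4 was knocked: its lid is at wrist px (347,96). Measuring it.

```bash
python3 - <<'E'
from h import *
s=st(); w=cam("wrist"); f=cam("scene")
print(atz(w,(347,96),48,1), atz(f,(200+580/2.9,150+191/2.9),48))
E
```

```text
t 21.5 p [448.8  48.7 151.6] z [ 0.003  0.003 -1.   ] yaw_y 38.0 w 72.1 F [1.  0.8 0.2] q [-65.  17.  59. 127. -20.  46.  46.]
[414.84086402 128.42107317  48.        ] [411.78524995 132.79262645  48.        ]
```

Emit:
{"method": "jog_arm", "body": {
  "motion": [
    [0.15,[-0.03,0.07,0],[0,0,0]],
    [0.15,[-0.03,0.07,0],[0,0,0]],
    [0.15,[-0.03,0.07,0],[0,0,0]],
    [0.15,[-0.026,0.06,0],[0,0,0]],
    [0.15,[0,0,-0.1],[0,0,0]],
    [0.15,[0,0,0],[0,0,0]]
  ]
}}

```text
time_s: 22.35
eef_pos: [413.6, 127.2, 120.3]
tool_rot: [[-0.611, 0.791, 0.001], [0.791, 0.611, -0.0], [-0.001, 0.0, -1.0]]
wrist_force: [0.6, -0.1, 0.3]
gripper_width: 72.7
```

```bash
python3 - <<'E'
from h import *
s=st(); w=cam("wrist"); cv2.imwrite("pics/w18.png",w["frame"][:,:,::-1])
print(proj(w,[[414.5,129,48]],1).round())
E
```

```text
t 22.35 p [413.6 127.2 120.3] z [ 0.001 -0.    -1.   ] yaw_y 37.7 w 72.7 F [ 0.6 -0.1  0.3] q [-74.  18.  57. 131. -24.  41.  38.]
[[320. 215.]]
```

View pics/w18.png

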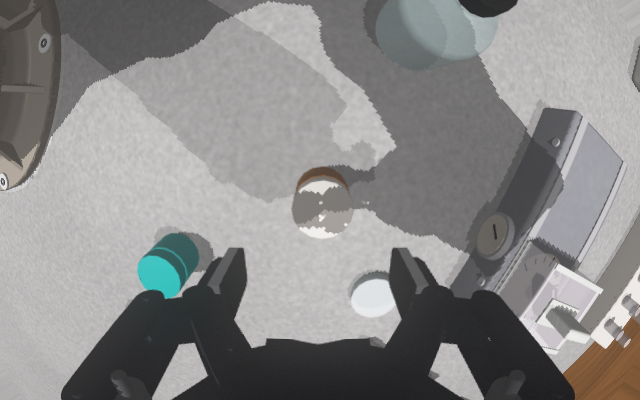

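```bash
python3 - <<'E'
from h import *
s=st(); w=cam("wrist"); print(atz(w,(322.5,209),48,1))
E
```

```text
t 22.4 p [414.1 127.2 121.1] z [ 0.002  0.    -1.   ] yaw_y 37.7 w 72.6 F [ 0.3 -1.   0.1] q [-74.  18.  57. 131. -24.  41.  38.]
[413.69558749 133.33290643  48.        ]
```

Emit:
{"method": "jog_arm", "body": {
  "motion": [
    [0.15,[-0.001,0.016,-0.08],[0,0,0]],
    [0.15,[0,0,-0.08],[0,0,0]],
    [0.15,[0,0,-0.08],[0,0,0]],
    [0.15,[0,0,-0.04],[0,0,0]],
    [0.15,[0,0,0],[0,0,0]],
    [0.15,[0,0,0],[0,0,0]]
  ]
}}

```text
time_s: 23.2
eef_pos: [414.2, 134.0, 37.9]
tool_rot: [[-0.614, 0.79, 0.004], [0.79, 0.614, 0.003], [-0.0, 0.005, -1.0]]
wrist_force: [-0.1, 0.3, 0.7]
gripper_width: 72.4
```

Emit:
{"method": "jog_arm", "body": {
  "motion": [
    [0.15,[-0.002,-0.004,-0.018],[0,0,0]],
    [0.15,[0,0,0],[0,0,0]],
    [0.6,[0,0,0],[0,0,0]],
    [0.6,[0,0,0],[0,0,0]],
    [0.6,[0,0,0],[0,0,0]]
  ]
}}

```text
time_s: 23.82
eef_pos: [413.0, 132.8, 31.9]
tool_rot: [[-0.614, 0.789, 0.003], [0.789, 0.614, 0.002], [0.0, 0.004, -1.0]]
wrist_force: [-1.7, 0.2, 8.9]
gripper_width: 42.7
```

```bash
python3 - <<'E'
from h import *
s=st(); w=cam("wrist"); cv2.imwrite("pics/w19.png",w["frame"][:,:,::-1])
E
```

```text
t 23.82 p [413.  132.8  31.9] z [ 0.003  0.002 -1.   ] yaw_y 37.9 w 42.7 F [-1.7  0.2  8.9] q [-61.  28.  42. 133. -38.  31.  50.]
```

View pics/w19.png

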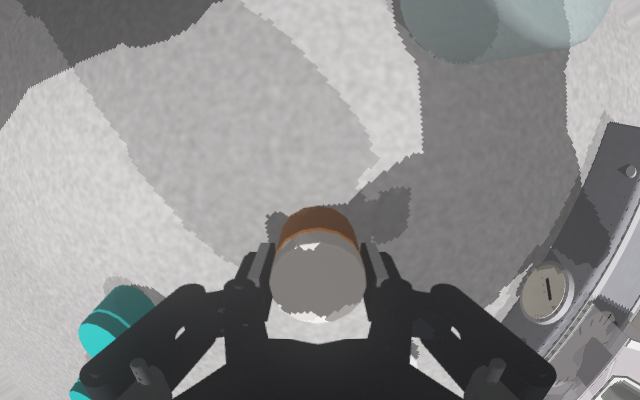

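Emit:
{"method": "jog_arm", "body": {
  "motion": [
    [0.6,[0,0,0.1],[0,0,0]],
    [0.6,[0.02,0,0.2],[0,0,0]],
    [0.6,[0.03,-0.16,0.05],[0,0,0]],
    [0.6,[0.03,-0.18,0],[0,0,0]],
    [0.6,[0.03,-0.18,0],[0,0,0]],
    [0.6,[0.06,-0.18,0],[0,0,0]],
    [0.6,[0.1,-0.16,0],[0,0,0]],
    [0.6,[0.14,-0.03,0],[0,0,0]]
  ]
}}

```text
time_s: 24.88
eef_pos: [535.6, -137.0, 137.0]
tool_rot: [[-0.61, 0.793, 0.003], [0.793, 0.61, 0.002], [-0.0, 0.003, -1.0]]
wrist_force: [1.0, 1.0, -0.5]
gripper_width: 43.1
```

Emit:
{"method": "jog_arm", "body": {
  "motion": [
    [0.6,[0.1,-0.004,0],[0,0,0]],
    [0.6,[0.028,0,-0.1],[0,0,0]],
    [0.6,[0,0,-0.1],[0,0,0]],
    [0.6,[0,0,0],[0,0,0]]
  ]
}}

```text
time_s: 25.38
eef_pos: [572.7, -134.3, 75.1]
tool_rot: [[-0.614, 0.79, -0.001], [0.79, 0.614, 0.002], [0.002, 0.0, -1.0]]
wrist_force: [-0.6, -0.6, -0.6]
gripper_width: 43.5
```

```bash
python3 - <<'E'
from h import *
s=st(); w=cam("wrist"); cv2.imwrite("pics/w20.png",w["frame"][:,:,::-1])
E
```

```text
t 25.38 p [ 572.7 -134.3   75.1] z [-0.001  0.002 -1.   ] yaw_y 37.9 w 43.5 F [-0.6 -0.6 -0.6] q [-26.  36.  45. 113. -35.  46.  77.]
```

View pics/w20.png

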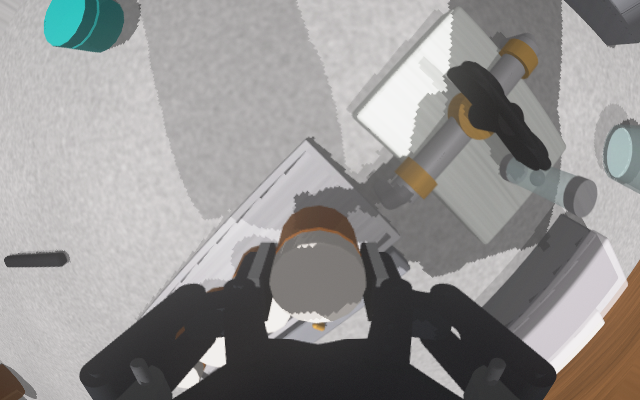

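Emit:
{"method": "jog_arm", "body": {
  "motion": [
    [0.6,[0.006,-0.011,-0.03],[0,0,0]],
    [0.6,[0,0,-0.05],[0,0,0]],
    [0.6,[0,0,-0.035],[0,0,0]],
    [0.6,[0,0,0],[0,0,0]],
    [0.6,[0,0,0],[0,0,0]]
  ]
}}

```text
time_s: 26.05
eef_pos: [576.0, -137.8, 42.4]
tool_rot: [[-0.614, 0.789, 0.003], [0.789, 0.614, 0.002], [-0.0, 0.003, -1.0]]
wrist_force: [-0.5, 0.3, -1.1]
gripper_width: 43.2
```

Emit:
{"method": "jog_arm", "body": {
  "motion": [
    [0.6,[0,0,-0.011],[0,0,0]],
    [0.6,[0,0,-0.005],[0,0,0]],
    [0.6,[0,0,0],[0,0,0]],
    [0.42,[0,0,0],[0,0,0]],
    [0.42,[0,0,0],[0,0,0]],
    [0.42,[0,0,0.05],[0,0,0]],
    [0.42,[0,0,0.18],[0,0,0]],
    [0.42,[0,0,0.18],[0,0,0]]
  ]
}}

```text
time_s: 27.05
eef_pos: [575.5, -138.0, 162.6]
tool_rot: [[-0.613, 0.79, 0.002], [0.79, 0.613, 0.002], [0.0, 0.003, -1.0]]
wrist_force: [1.0, 1.1, 0.9]
gripper_width: 49.6
```

```bash
python3 - <<'E'
from h import *
s=st(); w=cam("wrist"); cv2.imwrite("pics/w21.png",w["frame"][:,:,::-1]); f=cam("scene"); crop(f,200,150,470,310,2.9,"s21.png"); g=cam("side"); crop(g,190,130,430,370,2.5,"si21.png")
E
```

```text
t 27.05 p [ 575.5 -138.   162.6] z [ 0.002  0.002 -1.   ] yaw_y 37.8 w 49.6 F [1.  1.1 0.9] q [-31.  30.  51. 109. -29.  54.  72.]
```

View pics/w21.png

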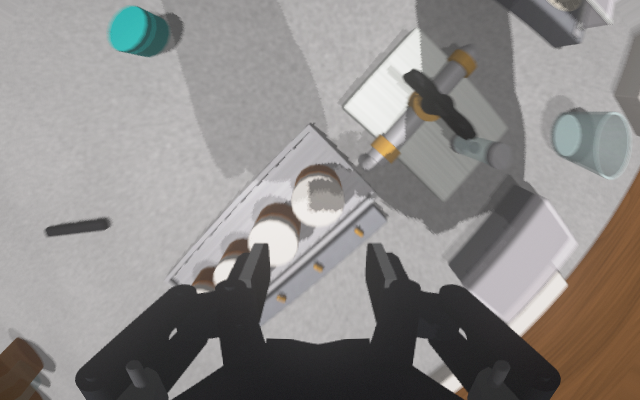

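View pics/si21.png

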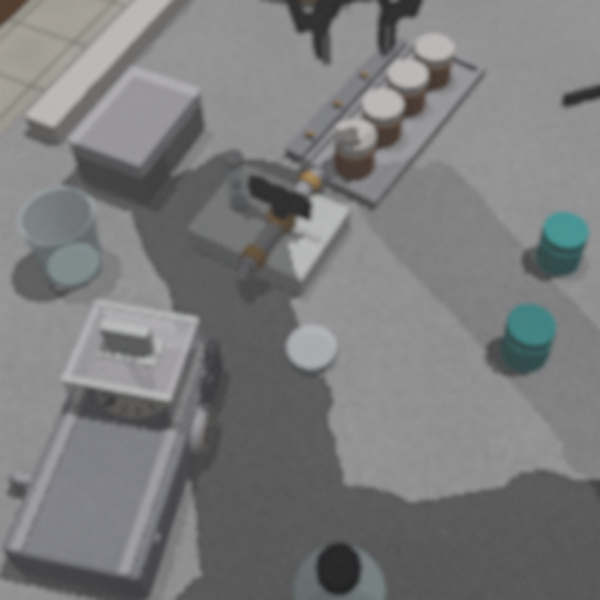

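All four jars stand upright in the tray (side crop, 355-435 by 45-150). The stopcock is still across the pipe. Next is the guard: I'll close the fingers and move to the -y side of the tab.

Emit:
{"method": "jog_arm", "body": {
  "motion": [
    [0.5,[0,0.05,0.15],[0,0,0]],
    [0.7,[0.02,0.16,0.1],[0,0,0]],
    [1,[0.03,0.18,0],[0,0,-0.03]],
    [1,[0.03,0.18,0],[0,0,-0.03]],
    [1,[0.03,0.18,0],[0,0,-0.03]],
    [1,[0.03,0.18,0],[0,0,-0.03]],
    [1,[0.03,0.05,0],[0,0,-0.02]],
    [1,[0,0,0],[0,0,0]]
  ]
}}

```text
time_s: 28.2
eef_pos: [626.7, 157.6, 234.7]
tool_rot: [[-0.222, 0.975, 0.002], [0.975, 0.222, -0.001], [-0.001, 0.002, -1.0]]
wrist_force: [-1.1, -0.8, -0.1]
gripper_width: 0.0
```

```bash
python3 - <<'E'
from h import *
s=st(); w=cam("wrist"); cv2.imwrite("pics/w22.png",w["frame"][:,:,::-1])
print(proj(w,[[620.5,193.3,128]],1).round())
E
```

```text
t 28.2 p [626.7 157.6 234.7] z [ 0.002 -0.001 -1.   ] yaw_y 12.8 w 0.0 F [-1.1 -0.8 -0.1] q [-61.  34.  60.  99. -32.  66.  21.]
[[320. 157.]]
```

View pics/w22.png

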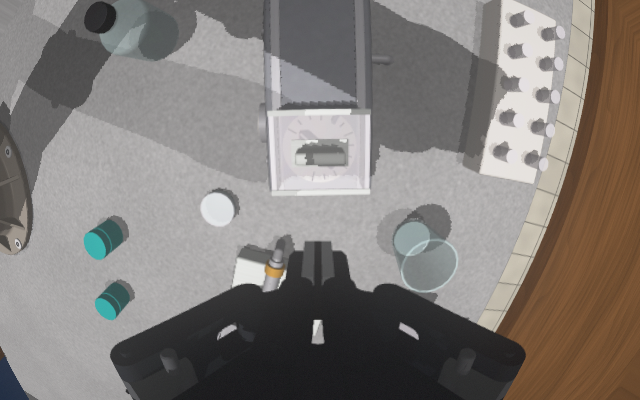

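```bash
python3 - <<'E'
from h import *
w=cam("wrist"); crop(w,240,0,400,210,3.5,"w22c.png")
E
```

```text
(no output)
```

View pics/w22c.png

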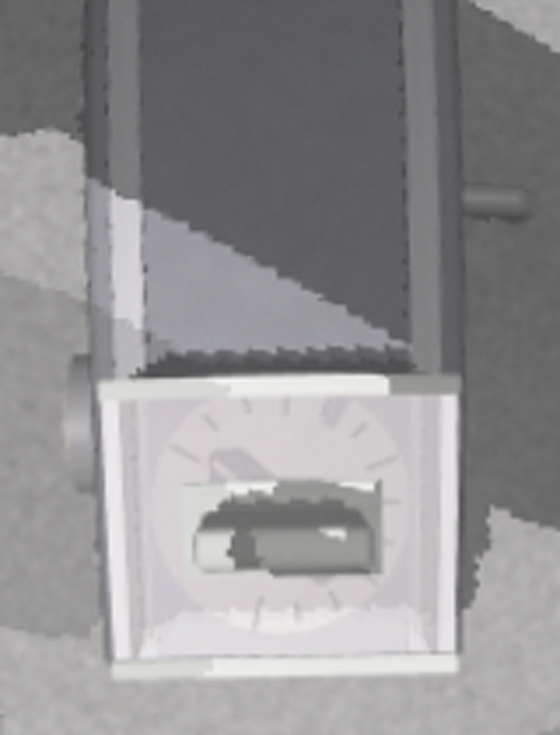

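```bash
python3 - <<'E'
from h import *
w=cam("wrist"); Q=lambda *ps:[(240+x/3.5,y/3.5) for x,y in ps]
p,r=fit([(w,1,[(-44.5,-17,95),(44.5,-17,95),(-44.5,-93,95),(44.5,-93,95)],Q((102,383),(460,380),(113,668),(458,665)))],[608,247,.22]);print("reg",p,np.degrees(p[2]),r.round(1))
c,s=np.cos(p[2]),np.sin(p[2]);print("knob",p[0]+55*s,p[1]-55*c)
print("tab",atz(w,Q((286,551))[0],128,1),atz(w,Q((195,551))[0],128,1),atz(w,Q((380,551))[0],128,1))
E
```

```text
reg [6.08663347e+02 2.44918783e+02 2.35327505e-01] 13.483272818813491 [ 0.2 -0.9 -0.  -1.2  0.7  1.4 -1.1  0.9]
knob 621.4872281389685 191.43469096683566
tab [621.7897265  190.54503843 128.        ] [601.99275511 186.15595104 128.        ] [642.26341138 195.25001987 128.        ]
```

The tab is centred at (621.6,191) and the regulator yaw is about 13.2°. The closed fingers stand 34 mm behind it. Descending.

Emit:
{"method": "jog_arm", "body": {
  "motion": [
    [1,[0.002,-0.003,-0.1],[0,0,0]],
    [1,[0,0,-0.1],[0,0,0]],
    [1,[0,0,-0.1],[0,0,0]],
    [1,[0,0,-0.09],[0,0,0]],
    [1,[0,0,0],[0,0,0]],
    [1,[0,0,0],[0,0,0]]
  ]
}}

```text
time_s: 29.1
eef_pos: [628.0, 154.6, 119.7]
tool_rot: [[-0.219, 0.976, 0.004], [0.976, 0.219, 0.001], [0.0, 0.005, -1.0]]
wrist_force: [1.1, 0.0, 0.3]
gripper_width: 0.2
```

```bash
python3 - <<'E'
from h import *
s=st(); w=cam("wrist"); crop(w,200,100,440,310,3,"w23.png")
E
```

```text
t 29.1 p [628.  154.6 119.7] z [ 0.004  0.001 -1.   ] yaw_y 12.6 w 0.2 F [1.1 0.  0.3] q [-56.  40.  53. 104. -39.  56.  27.]
```

View pics/w23.png

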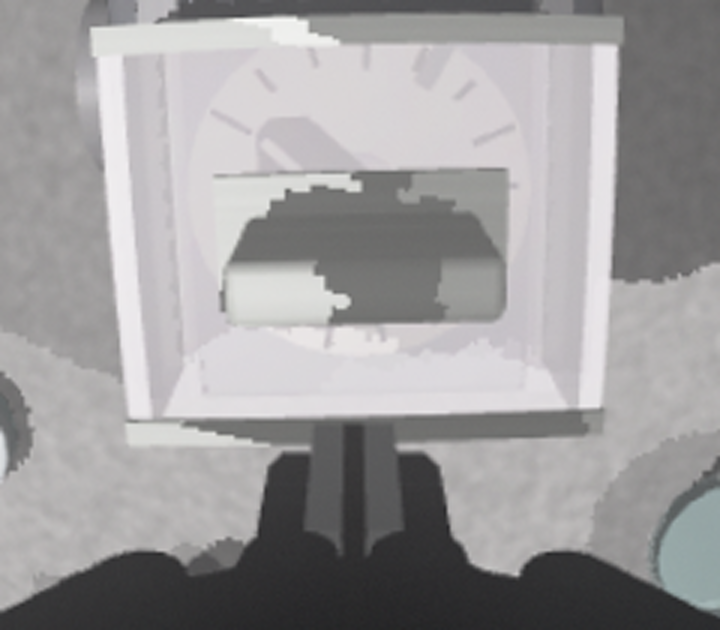

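Emit:
{"method": "jog_arm", "body": {
  "motion": [
    [1,[-0.015,0.065,-0.01],[0,0,0]],
    [1,[-0.015,0.065,0],[0,0,0.003]],
    [1,[-0.015,0.065,0],[0,0,0]],
    [1,[-0.015,0.065,0],[0,0,0]],
    [1,[-0.015,0.065,0],[0,0,0]],
    [1,[-0.015,0.065,0],[0,0,0]],
    [1,[0,0,0],[0,0,0]]
  ]
}}

```text
time_s: 30.02
eef_pos: [599.9, 275.0, 115.1]
tool_rot: [[-0.231, 0.973, 0.003], [0.973, 0.231, 0.001], [0.001, 0.003, -1.0]]
wrist_force: [-1.0, -0.5, 0.7]
gripper_width: -0.1
```

```bash
python3 - <<'E'
from h import *
s=st(); w=cam("wrist"); cv2.imwrite("pics/w24.png",w["frame"][:,:,::-1])
E
```

```text
t 30.02 p [599.9 275.  115.1] z [ 0.003  0.001 -1.   ] yaw_y 13.4 w -0.1 F [-1.  -0.5  0.7] q [-66.  42.  53. 102. -40.  56.  17.]
```

View pics/w24.png

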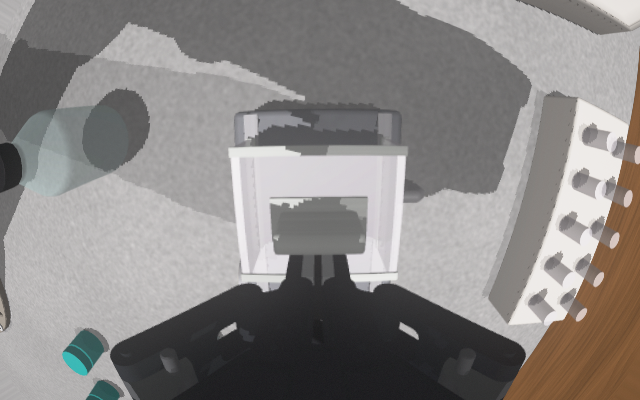

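Emit:
{"method": "jog_arm", "body": {
  "motion": [
    [1,[-0.004,0.016,0],[0,0,0]],
    [1,[-0.004,0.016,0],[0,0,0]],
    [1,[-0.003,0.013,0],[0,0,0]],
    [1,[0,0,0],[0,0,0]]
  ]
}}

```text
time_s: 30.58
eef_pos: [598.0, 283.0, 115.6]
tool_rot: [[-0.226, 0.974, 0.005], [0.974, 0.226, -0.002], [-0.003, 0.004, -1.0]]
wrist_force: [2.8, -12.6, -0.0]
gripper_width: 0.0
```

The force of -12.6 N at slide ≈ 110 mm shows the guard is hard against its stop. I'll back off and look at the knob.

Emit:
{"method": "jog_arm", "body": {
  "motion": [
    [1,[0,0,0],[0,0,0]],
    [1,[0.02,-0.08,0],[0,0,0]],
    [1,[0.02,-0.08,0.1],[0,0,0]],
    [1,[0.03,-0.13,0.15],[0,0,0]],
    [1,[0.03,-0.13,0.02],[0,0,0]],
    [1,[0.02,-0.08,0],[0,0,0]],
    [1,[0,0,0],[0,0,0]],
    [1,[0,0,0],[0,0,0]]
  ]
}}

```text
time_s: 31.58
eef_pos: [633.1, 136.0, 196.3]
tool_rot: [[-0.228, 0.974, 0.003], [0.974, 0.228, 0.001], [0.001, 0.003, -1.0]]
wrist_force: [0.8, 0.9, 0.3]
gripper_width: -0.1
```

```bash
python3 - <<'E'
from h import *
s=st(); w=cam("wrist"); cv2.imwrite("pics/w25.png",w["frame"][:,:,::-1]); print(proj(w,[[621.5,191.3,86]],1)); crop(w,250,110,390,240,5,"w25c.png")
E
```

```text
t 31.57 p [633.1 136.  196.3] z [ 0.003  0.001 -1.   ] yaw_y 13.2 w -0.1 F [0.8 0.9 0.3] q [-57.  36.  58. 101. -34.  63.  25.]
[[319.18334933 130.73486128]]
```

View pics/w25.png

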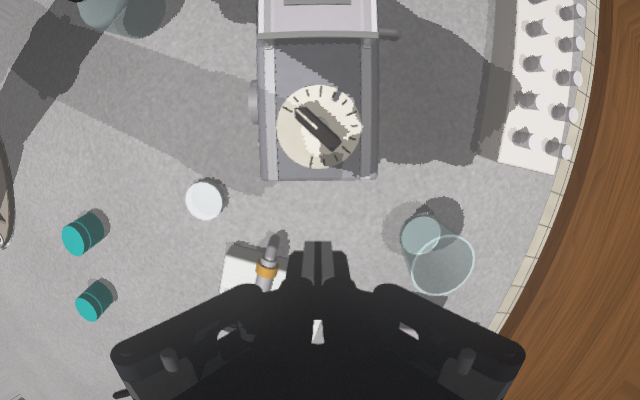

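View pics/w25c.png

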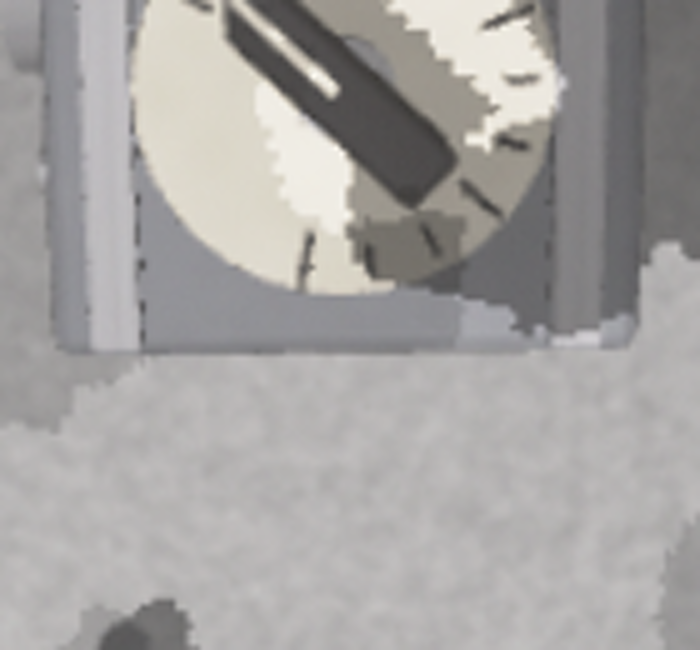

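```bash
python3 - <<'E'
from h import *
w=cam("wrist"); crop(w,265,75,375,185,7,"w26c.png")
E
```

```text
(no output)
```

View pics/w26c.png

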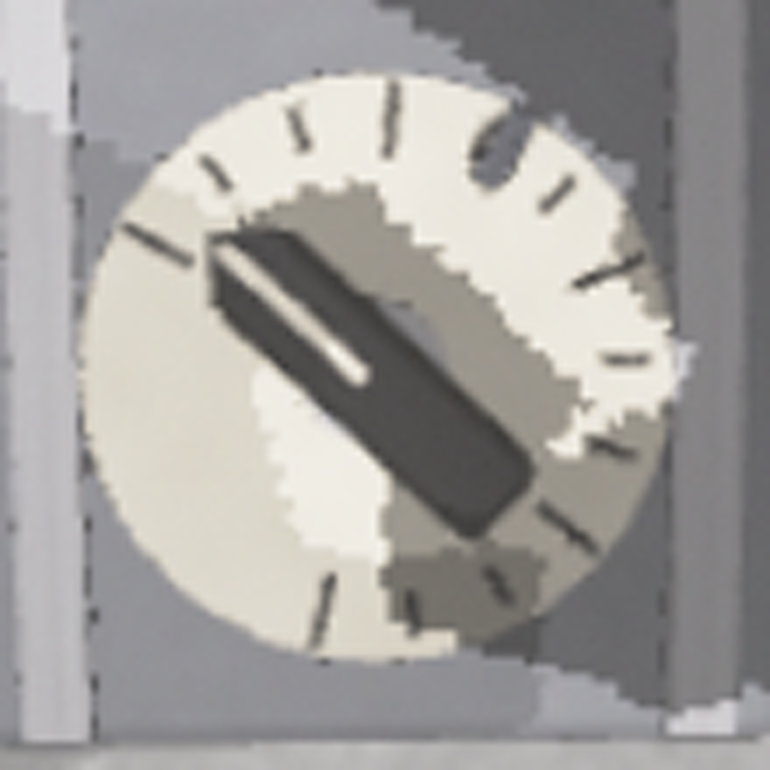

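The pointer nose is at crop px (213,240) and the index tab at (500,145), against the light dial centred at about (378,368). Computing angles.

```bash
python3 - <<'E'
from h import *
w=cam("wrist"); Q=lambda x,y:(265+x/7,75+y/7)
a=lambda v:np.degrees(np.arctan2(v[1],v[0]))
# dial centre: dial edge points at z~54
E=[atz(w,Q(*p),54,1)[:2] for p in [(370,72),(80,360),(365,660),(660,360),(150,175),(160,560)]]
A=np.array([[2*x,2*y,1] for x,y in E]);b=np.array([x*x+y*y for x,y in E]);c=np.linalg.lstsq(A,b,rcond=None)[0];print("dial",c[:2],np.sqrt(c[2]+c[0]**2+c[1]**2))
N=atz(w,Q(213,240),84,1);L0=atz(w,Q(228,250),86,1);L1=atz(w,Q(362,375),86,1);T=atz(w,Q(503,508),86,1)
print("nose",N,"line dir",a(L0-L1),"bar dir",a(N-T),"tail",T,"len",np.linalg.norm(N-T))
C=c[:2]; C2=np.array([621.5,191.3])
for z in (54,58):
  I0=atz(w,Q(490,187),z,1);I1=atz(w,Q(513,105),z,1);I=(I0+I1)/2
  print(z,I0,I1,"r",np.linalg.norm(I0[:2]-C),np.linalg.norm(I1[:2]-C),a(I[:2]-C),a(I[:2]-C2),a(I1-I0))
# ticks: major ticks
for p in [(125,228,192,263),(393,85,388,157),(640,258,575,287),(595,550,540,508),(318,648,332,575)]:
  P0=atz(w,Q(*p[:2]),54.5,1);P1=atz(w,Q(*p[2:]),54.5,1);print("tick",a(((P0+P1)/2)[:2]-C),a(((P0+P1)/2)[:2]-C2),np.linalg.norm(P0[:2]-C))
E
```

```text
dial [620.57112956 192.1007923 ] 36.9335749144247
nose [599.49380014 204.19452301  84.        ] line dir 149.64407157914007 bar dir 150.30193249593663 tail [637.86542481 182.30944996  86.        ] len 44.219203999564606
54 [629.64257471 217.78695969  54.        ] [629.98938647 228.56671512  54.        ] r 27.24096754149554 37.66254227719107 73.43271973642842 75.37864828218167 88.15728667973956
58 [629.42506335 217.68196219  58.        ] [629.76680374 228.30408689  58.        ] r 27.070064587794132 37.352897655590354 73.71489480445489 75.67032597402019 88.15728667973934
tick 162.66092521503816 161.7869226340271 35.59288160727949
tick 98.96999331999113 100.38137019625641 35.790175155045176
tick 36.0068427595286 38.16391649308458 36.47294845702367
tick -26.042873224564058 -25.467819635111713 36.69444549109085
tick -87.49555123318282 -89.14900148729113 36.61697136335568
```

Pointer is at about 150° and index at about 74.5°, so it needs about 75.5° clockwise. I'll grip the bar with jaw yaw 60° at (621.1,191.6).

Emit:
{"method": "jog_arm", "body": {
  "motion": [
    [0.62,[-0.008,0.04,0],[0,0,0.052]],
    [0.62,[-0.008,0.04,0],[0,0,0.052]],
    [0.62,[-0.008,0.04,0],[0,0,0.052]],
    [0.62,[-0.008,0.035,0],[0,0,0.052]],
    [0.62,[-0.008,0.03,0],[0,0,0.052]],
    [0.62,[0,0,-0.1],[0,0,0]],
    [0.62,[0,0,0],[0,0,0]]
  ]
}}

```text
time_s: 32.6
eef_pos: [619.9, 191.9, 164.8]
tool_rot: [[-0.867, 0.499, -0.001], [0.499, 0.867, 0.002], [0.002, 0.001, -1.0]]
wrist_force: [-0.2, -1.1, 0.4]
gripper_width: 32.4
```

```bash
python3 - <<'E'
from h import *
s=st(); w=cam("wrist"); cv2.imwrite("pics/w27.png",w["frame"][:,:,::-1]); print(proj(w,[[621.1,191.6,86]],1))
E
```

```text
t 32.6 p [619.9 191.9 164.8] z [-0.001  0.002 -1.   ] yaw_y 60.1 w 32.4 F [-0.2 -1.1  0.4] q [-54.  33.  44. 101. -27.  57.  61.]
[[317.82831313 215.0792516 ]]
```

View pics/w27.png

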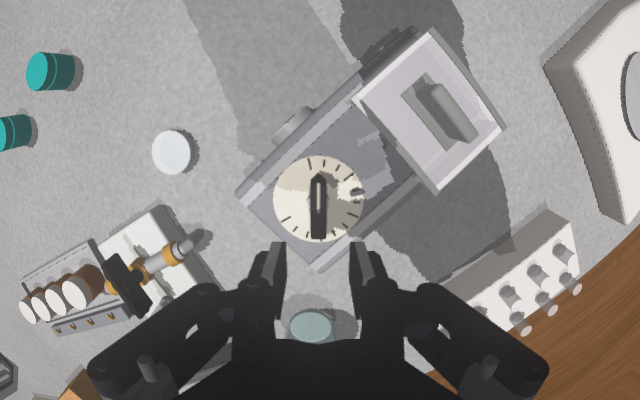

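Emit:
{"method": "jog_arm", "body": {
  "motion": [
    [0.62,[0.003,-0.001,-0.1],[0,0,0]],
    [0.62,[0,0,-0.1],[0,0,0]],
    [0.62,[0,0,-0.08],[0,0,0]],
    [0.62,[0,0,0],[0,0,0]],
    [0.62,[0,0,0],[0,0,0]]
  ]
}}

```text
time_s: 33.28
eef_pos: [622.9, 191.2, 83.9]
tool_rot: [[-0.866, 0.5, 0.003], [0.5, 0.866, 0.003], [-0.001, 0.004, -1.0]]
wrist_force: [0.5, -0.1, -0.4]
gripper_width: 32.3
```

```bash
python3 - <<'E'
from h import *
s=st(); w=cam("wrist"); crop(w,200,100,440,340,2.5,"w28.png"); print(proj(w,[[621.1,191.6,86]],1))
E
```

```text
t 33.27 p [622.9 191.2  83.9] z [ 0.003  0.003 -1.   ] yaw_y 60.0 w 32.3 F [ 0.5 -0.1 -0.4] q [-51.  38.  40. 104. -32.  49.  64.]
[[316.28116688 267.46582727]]
```

View pics/w28.png

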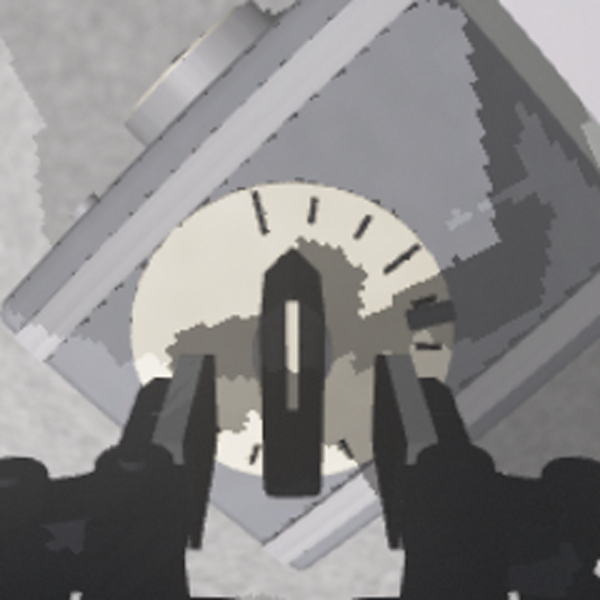

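Emit:
{"method": "jog_arm", "body": {
  "motion": [
    [0.62,[-0.004,0.001,-0.03],[0,0,0]],
    [0.62,[0,0,0],[0,0,0]],
    [1,[0,0,0],[0,0,0]],
    [1,[0,0,0],[0,0,0]],
    [1,[0,0,0],[0,0,0]]
  ],
  "force": 40
}}

```text
time_s: 33.95
eef_pos: [621.1, 191.7, 73.7]
tool_rot: [[-0.866, 0.5, 0.002], [0.5, 0.866, 0.003], [-0.0, 0.004, -1.0]]
wrist_force: [0.5, 2.0, 3.9]
gripper_width: 11.0
```

Emit:
{"method": "jog_arm", "body": {
  "motion": [
    [1,[0,0,0],[0,0,-0.05]],
    [1,[0,0,0],[0,0,-0.05]],
    [1,[0,0,0],[0,0,-0.05]],
    [1,[0,0,0],[0,0,-0.05]],
    [1,[0,0,0],[0,0,-0.05]],
    [1,[0,0,0],[0,0,-0.05]],
    [1,[0,0,0],[0,0,-0.05]],
    [1,[0,0,0],[0,0,-0.05]]
  ]
}}

```text
time_s: 34.95
eef_pos: [621.3, 191.9, 73.7]
tool_rot: [[0.212, 0.977, 0.004], [0.977, -0.212, -0.0], [0.001, 0.004, -1.0]]
wrist_force: [2.6, 2.1, -0.3]
gripper_width: 11.4
```

Emit:
{"method": "jog_arm", "body": {
  "motion": [
    [1,[0,0,0],[0,0,-0.02]],
    [1,[0,0,0],[0,0,0]],
    [1,[0,0,0],[0,0,0]]
  ]
}}

```text
time_s: 35.33
eef_pos: [621.3, 191.9, 73.7]
tool_rot: [[0.268, 0.963, 0.004], [0.963, -0.268, -0.0], [0.001, 0.004, -1.0]]
wrist_force: [3.2, 2.6, 3.5]
gripper_width: 11.2
```

```bash
python3 - <<'E'
from h import *
s=st(); print(s["moment"]); w=cam("wrist"); crop(w,200,100,440,340,2.5,"w29.png")
E
```

```text
t 35.33 p [621.3 191.9  73.7] z [ 0.004 -0.    -1.   ] yaw_y -15.5 w 11.2 F [3.2 2.6 3.5] q [-61.  48.  57. 105. -49.  56.   3.]
[ 0.87742335 -0.4119113  -0.07211534]
```

View pics/w29.png

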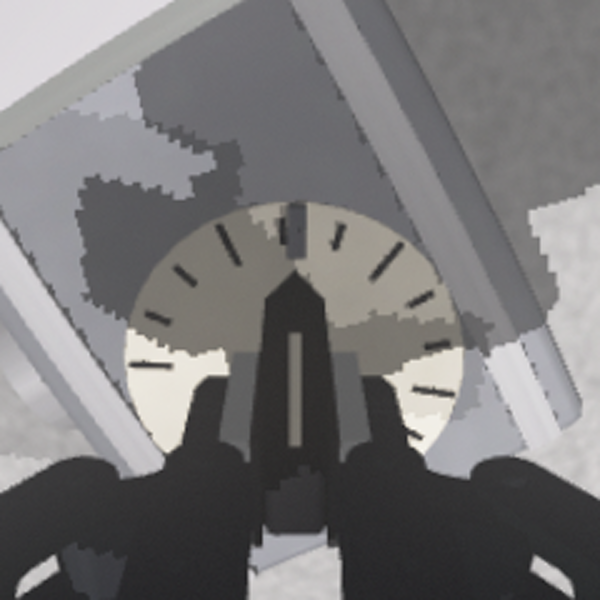

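The nose (295,270) lines up with the index tab (297,230) to within about 1.3°. Releasing, then going over to the far side of the guard tab.

Emit:
{"method": "jog_arm", "body": {
  "motion": [
    [0.7,[0,0,0],[0,0,0]],
    [0.7,[0,0,0],[0,0,0]],
    [0.7,[0,0,0.06],[0,0,0]],
    [0.7,[0,0,0.18],[0,0,0]],
    [0.8,[0,0,0.18],[0,0,0.04]],
    [1,[0,0,0],[0,0,0.04]],
    [1,[0,0,0],[0,0,0.04]],
    [1,[0,0,0],[0,0,0.04]]
  ]
}}

```text
time_s: 36.38
eef_pos: [620.9, 191.1, 200.7]
tool_rot: [[-0.232, 0.973, 0.004], [0.973, 0.232, 0.001], [0.0, 0.004, -1.0]]
wrist_force: [-0.1, -1.0, -0.6]
gripper_width: -0.1
```

```bash
python3 - <<'E'
from h import *
s=st(); w=cam("wrist"); cv2.imwrite("pics/w30.png",w["frame"][:,:,::-1])
crop(w,240,100,400,260,4,"w30c.png")
E
```

```text
t 36.38 p [620.9 191.1 200.7] z [ 0.004  0.001 -1.   ] yaw_y 13.4 w -0.1 F [-0.1 -1.  -0.6] q [-63.  36.  59. 100. -35.  63.  21.]
```

View pics/w30.png

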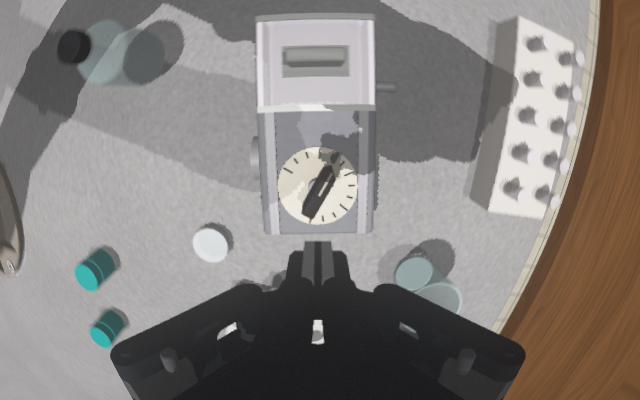

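View pics/w30c.png

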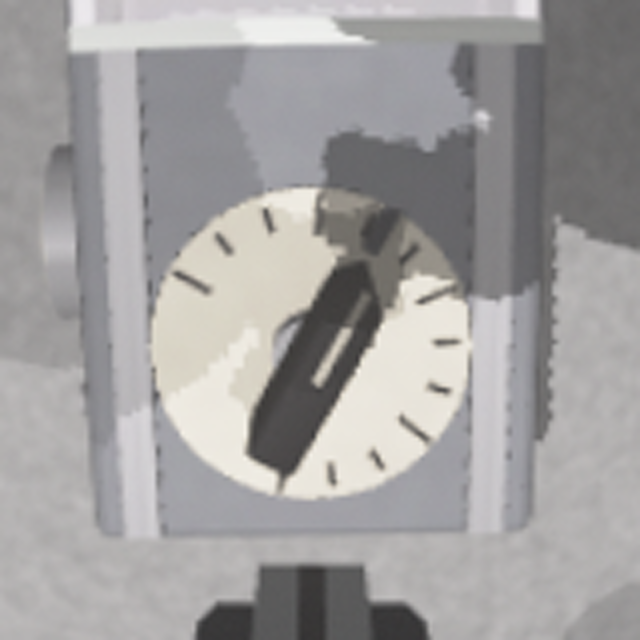

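```bash
python3 - <<'E'
from h import *
w=cam("wrist"); Q=lambda x,y:(240+x/4,100+y/4); a=lambda v:np.degrees(np.arctan2(v[1],v[0]))
N=atz(w,Q(367,264),84,1);T=atz(w,Q(268,462),86,1);L0=atz(w,Q(368,295),86,1);L1=atz(w,Q(320,385),86,1)
I=atz(w,Q(382,232),58,1); C=np.array([621.1,191.6])
print(a(N-T),a(L0-L1),a(I[:2]-C),I)
E
```

```text
77.82291683032092 76.80876346750362 74.2353212694847 [630.02285301 223.20705282  58.        ]
```

The pointer is within about 3° of the index (tolerance 10°). Moving to the +y side of the tab.

Emit:
{"method": "jog_arm", "body": {
  "motion": [
    [1,[-0.027,0.115,0],[0,0,0]],
    [1,[-0.027,0.115,0],[0,0,0]],
    [1,[-0.027,0.115,0],[0,0,0]],
    [1,[-0.028,0.125,0],[0,0,0]],
    [1,[0,0,0],[0,0,0]],
    [1,[0,0,0],[0,0,0]]
  ]
}}

```text
time_s: 37.22
eef_pos: [588.3, 331.7, 199.8]
tool_rot: [[-0.226, 0.974, 0.004], [0.974, 0.226, 0.0], [-0.001, 0.004, -1.0]]
wrist_force: [0.8, -0.1, -0.2]
gripper_width: -0.0
```

```bash
python3 - <<'E'
from h import *
s=st(); f=cam("side"); crop(f,150,180,350,380,3,"si31.png"); w=cam("wrist"); cv2.imwrite("pics/w31.png",w["frame"][:,:,::-1])
d=np.array([-.229,.9735]);v=s["eef_pos"][:2]-[621.1,191.6];print(v@d,v@[.9735,.229])
E
```

```text
t 37.23 p [588.3 331.7 199.8] z [ 0.004  0.    -1.   ] yaw_y 13.1 w -0.0 F [ 0.8 -0.1 -0.2] q [-73.  39.  59.  97. -37.  65.   9.]
143.88436874464003 0.17793394709275207
```

View pics/si31.png

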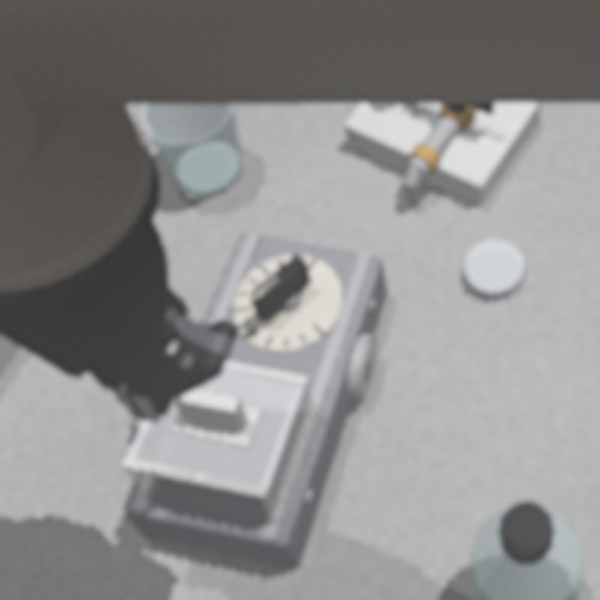

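Emit:
{"method": "jog_arm", "body": {
  "motion": [
    [1,[0,0,-0.1],[0,0,0]],
    [1,[0,0,-0.1],[0,0,0]],
    [1,[0,0,-0.07],[0,0,0]],
    [1,[0,0,0],[0,0,0]],
    [1,[0,0,0],[0,0,0]]
  ]
}}

```text
time_s: 37.95
eef_pos: [588.9, 332.2, 119.5]
tool_rot: [[-0.228, 0.974, 0.004], [0.974, 0.228, 0.001], [0.0, 0.005, -1.0]]
wrist_force: [0.0, 0.3, 0.3]
gripper_width: 0.2
```

```bash
python3 - <<'E'
from h import *
s=st(); f=cam("side"); crop(f,150,180,350,380,3,"si32.png"); 
d=np.array([-.229,.9735]);v=s["eef_pos"][:2]-[621.1,191.6];print(v@d,v@[.9735,.229])
E
```

```text
t 37.95 p [588.9 332.2 119.5] z [ 0.004  0.001 -1.   ] yaw_y 13.2 w 0.2 F [0.  0.3 0.3] q [-71.  44.  54. 100. -41.  58.  12.]
144.24897147264784 0.8158300574073394
```

View pics/si32.png

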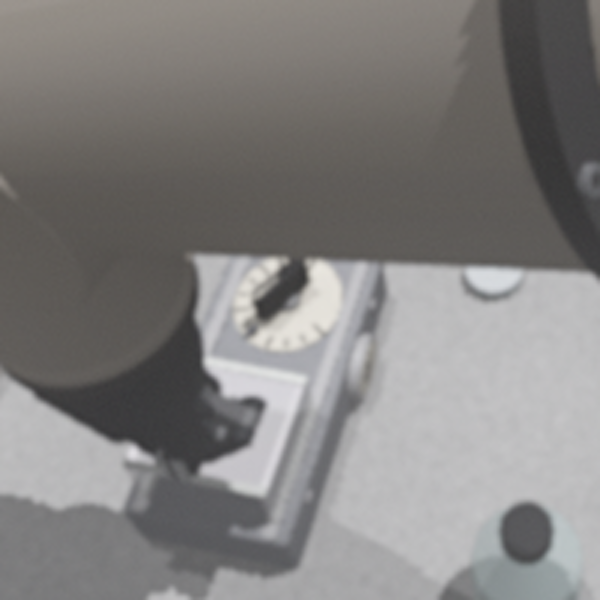

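Emit:
{"method": "jog_arm", "body": {
  "motion": [
    [1,[0.015,-0.065,-0.01],[0,0,0]],
    [1,[0.015,-0.065,0],[0,0,0]],
    [1,[0.015,-0.065,0],[0,0,0]],
    [1,[0.015,-0.065,0],[0,0,0]],
    [1,[0.015,-0.065,0],[0,0,0]],
    [1,[0.015,-0.065,0],[0,0,0]],
    [1,[0,0,0],[0,0,0]]
  ]
}}

```text
time_s: 38.88
eef_pos: [615.4, 212.8, 115.5]
tool_rot: [[-0.226, 0.974, 0.003], [0.974, 0.226, -0.0], [-0.001, 0.003, -1.0]]
wrist_force: [0.2, 0.9, 0.5]
gripper_width: 0.1
```

```bash
python3 - <<'E'
from h import *
s=st()
d=np.array([-.229,.9735]);v=s["eef_pos"][:2]-[621.1,191.6];print(v@d,v@[.9735,.229])
E
```

```text
t 38.88 p [615.4 212.8 115.5] z [ 0.003 -0.    -1.   ] yaw_y 13.0 w 0.1 F [0.2 0.9 0.5] q [-61.  42.  54. 103. -40.  56.  23.]
21.98950707155865 -0.6838894952981182
```

Six millimetres to go. Now small steps until the stop is felt.

Emit:
{"method": "jog_arm", "body": {
  "motion": [
    [1,[0.002,-0.01,0],[0,0,0]],
    [1,[0.002,-0.01,0],[0,0,0]],
    [1,[0.002,-0.008,0],[0,0,0]],
    [1,[0,0,0],[0,0,0]],
    [1,[0,0,0],[0,0,0]]
  ]
}}

```text
time_s: 39.5
eef_pos: [616.9, 207.2, 115.4]
tool_rot: [[-0.229, 0.973, 0.003], [0.973, 0.229, 0.001], [-0.0, 0.003, -1.0]]
wrist_force: [-0.2, 0.7, -1.2]
gripper_width: -0.2
```

```bash
python3 - <<'E'
from h import *
s=st()
d=np.array([-.229,.9735]);v=s["eef_pos"][:2]-[621.1,191.6];print(v@d,v@[.9735,.229])
E
```

```text
t 39.5 p [616.9 207.2 115.4] z [ 0.003  0.001 -1.   ] yaw_y 13.2 w -0.2 F [-0.2  0.7 -1.2] q [-61.  42.  54. 104. -40.  56.  23.]
16.105691889124913 -0.5523730092584175
```

Emit:
{"method": "jog_arm", "body": {
  "motion": [
    [1,[0.002,-0.008,0],[0,0,0]],
    [1,[0.002,-0.008,0],[0,0,0]],
    [1,[0,0,0],[0,0,0]]
  ]
}}

```text
time_s: 39.88
eef_pos: [617.1, 206.7, 115.4]
tool_rot: [[-0.232, 0.973, 0.001], [0.973, 0.232, 0.006], [0.005, 0.002, -1.0]]
wrist_force: [-9.2, 19.7, 5.9]
gripper_width: 0.2
```

19.7 N at the stop: the guard is home. I'll back off, lift, check, and go round to the stopcock's -x wing from its +y side.

Emit:
{"method": "jog_arm", "body": {
  "motion": [
    [1,[0,0,0],[0,0,0]],
    [1,[-0.012,0.05,0],[0,0,0]],
    [1,[-0.005,0.02,0.1],[0,0,0]],
    [1,[0,0,0.2],[0,0,0]],
    [1,[-0.02,-0.12,0.05],[0,0,-0.03]],
    [1,[-0.03,-0.15,0],[0,0,-0.03]],
    [1,[-0.03,-0.15,0],[0,0,-0.02]],
    [1,[0,0,0],[0,0,0]]
  ]
}}

```text
time_s: 40.88
eef_pos: [588.5, 93.5, 221.0]
tool_rot: [[0.027, 1.0, 0.004], [1.0, -0.027, -0.0], [-0.0, 0.004, -1.0]]
wrist_force: [0.9, 1.1, 1.0]
gripper_width: -0.0
```

```bash
python3 - <<'E'
from h import *
s=st(); w=cam("wrist"); cv2.imwrite("pics/w33.png",w["frame"][:,:,::-1]); f=cam("side"); crop(f,150,130,400,380,2.4,"si33.png")
E
```

```text
t 40.88 p [588.5  93.5 221. ] z [ 0.004 -0.    -1.   ] yaw_y -1.5 w -0.0 F [0.9 1.1 1. ] q [-62.  33.  67. 106. -34.  63.  15.]
```

View pics/w33.png

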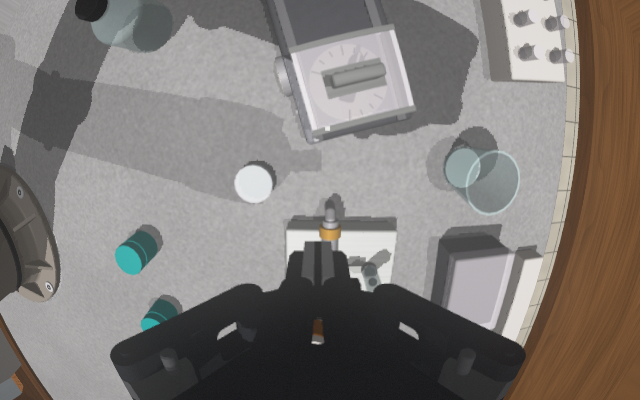

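View pics/si33.png

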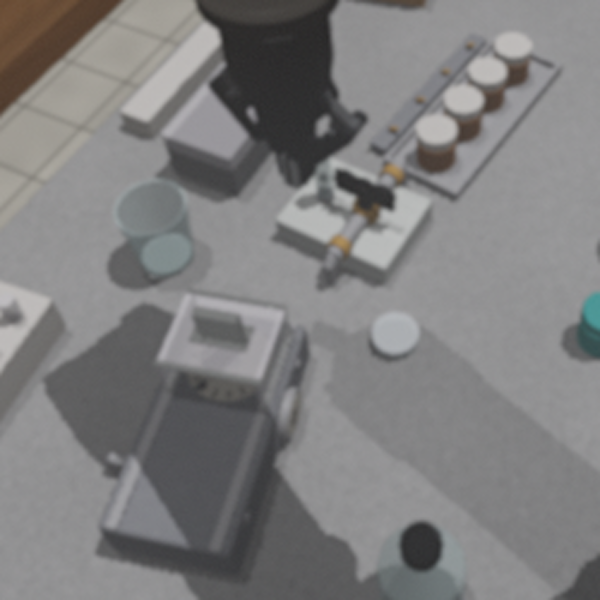

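The guard covers the knob. The four jars stand in the tray at side crop 437-513 by 45-135, and the stopcock is still across the pipe. Going to the stopcock.

Emit:
{"method": "jog_arm", "body": {
  "motion": [
    [1,[0,0,-0.15],[0,0,0.03]],
    [1,[0,-0.05,-0.1],[0,0,0.03]],
    [1,[-0.02,-0.08,0],[0,0,0]],
    [1,[-0.02,-0.08,0],[0,0,0]],
    [1,[-0.017,-0.055,0],[0,0,0]],
    [1,[0,0,0],[0,0,0]],
    [1,[0,0,0],[0,0,0]]
  ]
}}

```text
time_s: 41.85
eef_pos: [572.4, 18.4, 145.8]
tool_rot: [[-0.167, 0.986, 0.004], [0.986, 0.167, 0.001], [0.0, 0.004, -1.0]]
wrist_force: [0.0, 0.1, -0.7]
gripper_width: 0.1
```

```bash
python3 - <<'E'
from h import *
s=st(); w=cam("wrist"); cv2.imwrite("pics/w34.png",w["frame"][:,:,::-1]); f=cam("side"); crop(f,220,130,420,290,3.5,"si34.png")
E
```

```text
t 41.85 p [572.4  18.4 145.8] z [ 0.004  0.001 -1.   ] yaw_y 9.6 w 0.1 F [ 0.   0.1 -0.7] q [-51.  33.  58. 113. -35.  54.  35.]
```

View pics/si34.png

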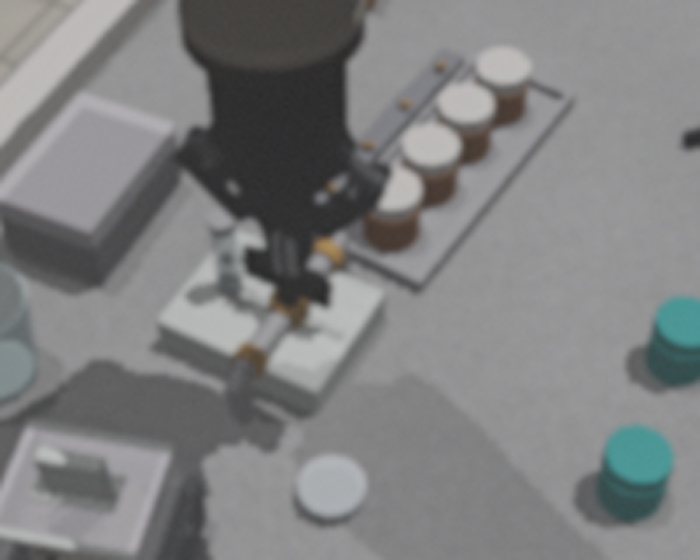

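Emit:
{"method": "jog_arm", "body": {
  "motion": [
    [1,[0,0,-0.1],[0,0,0]],
    [1,[0,0,-0.1],[0,0,0]],
    [1,[0,0,-0.03],[0,0,0]],
    [1,[0,0,0],[0,0,0]]
  ]
}}

```text
time_s: 42.45
eef_pos: [572.0, 17.8, 76.5]
tool_rot: [[-0.167, 0.986, 0.003], [0.986, 0.167, 0.0], [-0.0, 0.003, -1.0]]
wrist_force: [-0.3, -1.1, 0.0]
gripper_width: 0.2
```

```bash
python3 - <<'E'
from h import *
s=st(); w=cam("wrist"); cv2.imwrite("pics/w35.png",w["frame"][:,:,::-1])
C=np.array([597.3,-16.8]); P=[]
for th in [0,10,20,30,40,50,60,70,80,88]:
    t=np.radians(th);u=np.array([np.cos(t),np.sin(t)]);n=np.array([np.sin(t),-np.cos(t)]); P.append(C-26*u-14.5*n)
P=np.array([s["eef_pos"][:2]]+P); print(P.round(1)); print((np.diff(P,axis=0)/300).round(3))
E
```

```text
t 42.45 p [572.   17.8  76.5] z [ 0.003  0.    -1.   ] yaw_y 9.6 w 0.2 F [-0.3 -1.1  0. ] q [-47.  38.  52. 115. -41.  47.  39.]
[[572.   17.8]
 [571.3  -2.3]
 [569.2  -7. ]
 [567.9 -12.1]
 [567.5 -17.2]
 [568.1 -22.4]
 [569.5 -27.4]
 [571.7 -32.1]
 [574.8 -36.3]
 [578.5 -39.9]
 [581.9 -42.3]]
[[-0.002 -0.067]
 [-0.007 -0.016]
 [-0.004 -0.017]
 [-0.001 -0.017]
 [ 0.002 -0.017]
 [ 0.005 -0.017]
 [ 0.008 -0.016]
 [ 0.01  -0.014]
 [ 0.012 -0.012]
 [ 0.011 -0.008]]
```

View pics/w35.png

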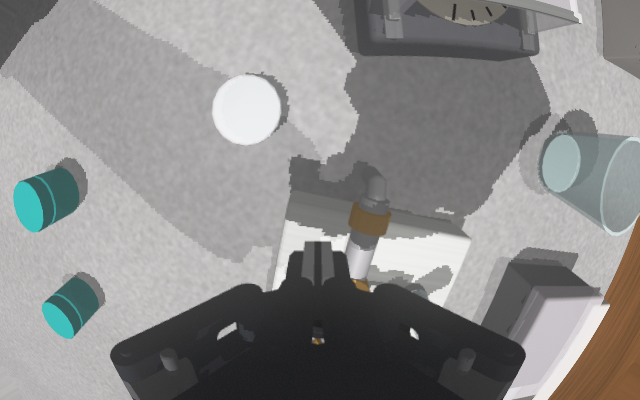

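Emit:
{"method": "jog_arm", "body": {
  "motion": [
    [1,[-0.002,-0.067,0],[0,0,0]],
    [1,[-0.007,-0.016,0],[0,0,0]],
    [1,[-0.004,-0.017,0],[0,0,0.056]],
    [1,[-0.001,-0.017,0],[0,0,0.056]],
    [1,[0.002,-0.017,0],[0,0,0.056]],
    [1,[0.005,-0.017,0],[0,0,0.056]],
    [1,[0,0,0],[0,0,0]]
  ]
}}

```text
time_s: 43.38
eef_pos: [569.9, -28.4, 77.0]
tool_rot: [[-0.764, 0.646, 0.003], [0.646, 0.764, 0.003], [-0.0, 0.004, -1.0]]
wrist_force: [0.3, 0.6, -0.5]
gripper_width: 0.1
```

```bash
python3 - <<'E'
from h import *
s=st(); f=cam("side"); crop(f,220,130,420,290,3.5,"si36.png")
f=cam("scene"); crop(f,270,200,380,290,6,"sc36.png")
E
```

```text
t 43.38 p [569.9 -28.4  77. ] z [ 0.003  0.003 -1.   ] yaw_y 49.8 w 0.1 F [ 0.3  0.6 -0.5] q [-35.  33.  41. 115. -32.  44.  75.]
```

View pics/si36.png

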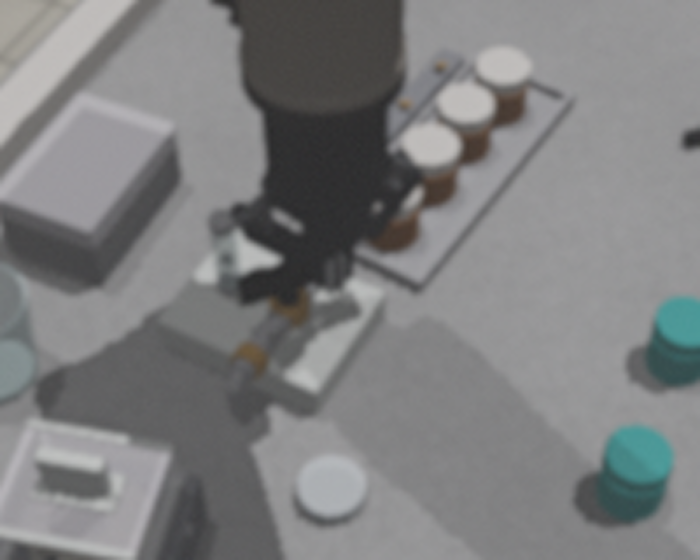

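View pics/sc36.png

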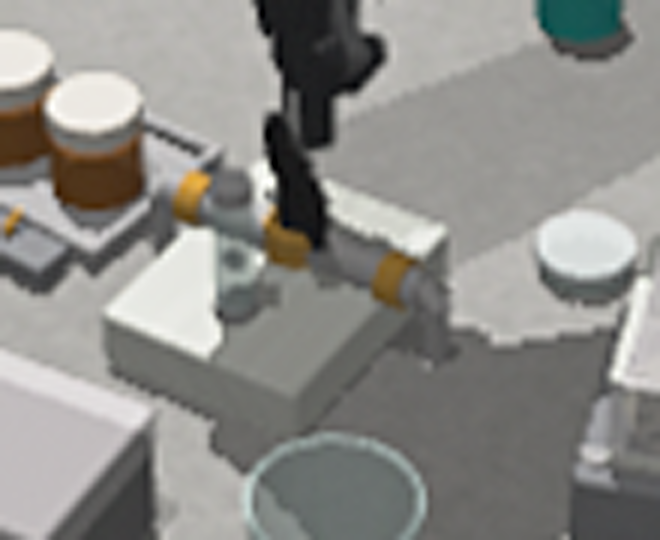

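The wing is about halfway. Continuing to the open stop.

Emit:
{"method": "jog_arm", "body": {
  "motion": [
    [1,[0.008,-0.013,0],[0,0,0.056]],
    [1,[0.01,-0.014,0],[0,0,0.056]],
    [1,[0.012,-0.012,0],[0,0,0.056]],
    [1,[0.011,-0.008,0],[0,0,0.05]],
    [1,[0.006,-0.001,0],[0,0,0]],
    [1,[0,0,0],[0,0,0]],
    [1,[0,0,0],[0,0,0]]
  ]
}}

```text
time_s: 44.35
eef_pos: [583.1, -42.2, 76.2]
tool_rot: [[-1.0, 0.022, -0.002], [0.022, 1.0, 0.003], [0.002, 0.003, -1.0]]
wrist_force: [-5.6, -3.0, 4.3]
gripper_width: 0.4
```

```bash
python3 - <<'E'
from h import *
s=st(); w=cam("wrist"); crop(w,200,80,480,310,2.6,"w37.png")
E
```

```text
t 44.35 p [583.1 -42.2  76.2] z [-0.002  0.003 -1.   ] yaw_y 88.8 w 0.4 F [-5.6 -3.   4.3] q [-26.  31.  31. 113. -23.  43. 108.]
```

View pics/w37.png

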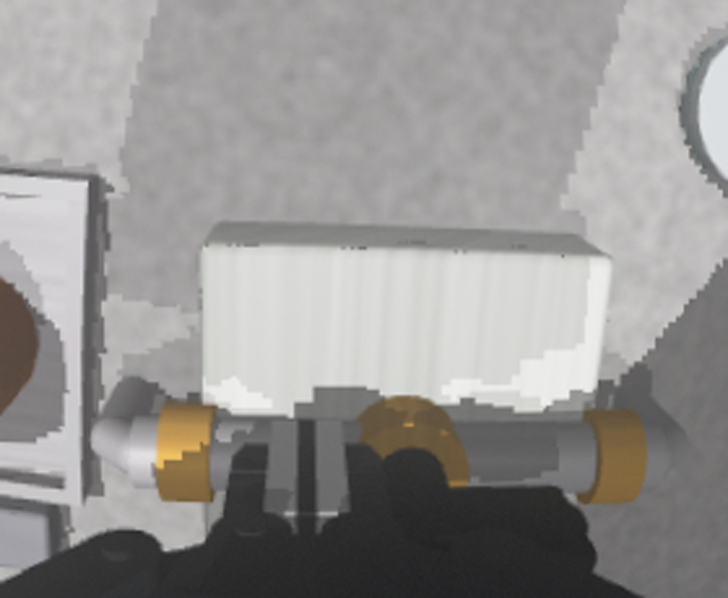

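Force is building (-5.6 N in x), so it is near or at the stop. Pushing a little further.

Emit:
{"method": "jog_arm", "body": {
  "motion": [
    [1,[0.006,0,0],[0,0,0]],
    [1,[0.006,0,0],[0,0,0]],
    [1,[0,0,0],[0,0,0]],
    [1,[0,0,0],[0,0,0]]
  ]
}}

```text
time_s: 44.9
eef_pos: [583.8, -42.4, 75.7]
tool_rot: [[-1.0, 0.022, -0.007], [0.022, 1.0, 0.004], [0.007, 0.004, -1.0]]
wrist_force: [-23.4, -2.9, 17.9]
gripper_width: -0.0
```

Emit:
{"method": "jog_arm", "body": {
  "motion": [
    [1,[-0.04,0,0],[0,0,0]],
    [1,[-0.04,0,0.02],[0,0,0]],
    [1,[0,0,0.2],[0,0,0]],
    [1,[0,0,0.2],[0,0,0]],
    [1,[0.05,0,0.2],[0,0,0]],
    [1,[0.15,0,0.1],[0,0,0]],
    [1,[0.1,0,0],[0,0,0]],
    [1,[0,0,0],[0,0,0]]
  ]
}}

```text
time_s: 45.9
eef_pos: [654.7, -41.4, 292.5]
tool_rot: [[-1.0, 0.016, 0.001], [0.016, 1.0, 0.003], [-0.001, 0.003, -1.0]]
wrist_force: [-1.1, -0.0, -0.1]
gripper_width: -0.0
```

```bash
python3 - <<'E'
from h import *
s=st(); w=cam("wrist"); cv2.imwrite("pics/w38.png",w["frame"][:,:,::-1]); f=cam("side"); crop(f,190,130,430,370,2.5,"si38.png"); f=cam("scene"); crop(f,200,150,470,310,2.9,"sc38.png")
E
```

```text
t 45.9 p [654.7 -41.4 292.5] z [ 0.001  0.003 -1.   ] yaw_y 89.1 w -0.0 F [-1.1 -0.  -0.1] q [-30.  24.  39.  93. -16.  69. 101.]
```

View pics/w38.png

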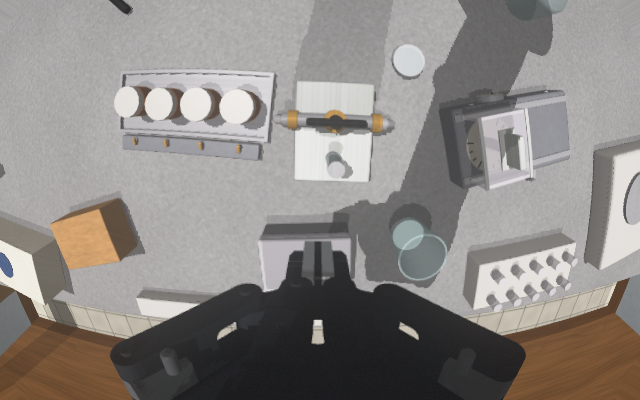

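View pics/sc38.png

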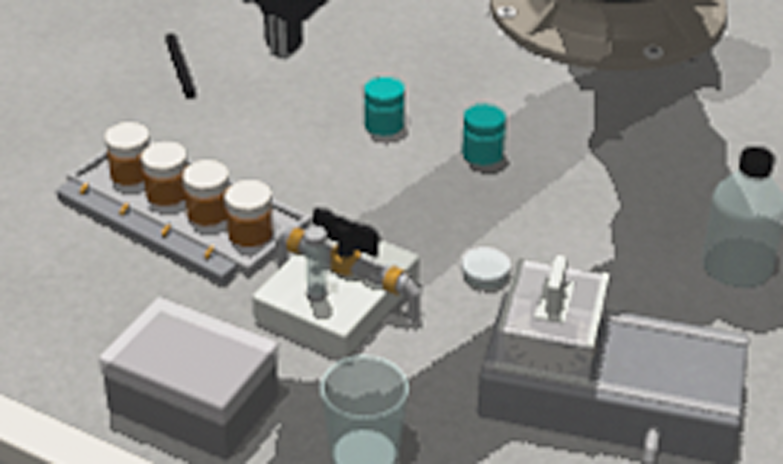

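```bash
python3 - <<'E'
from h import *
w=cam("wrist"); crop(w,435,75,575,195,5,"w39.png"); crop(w,265,75,405,195,5,"w39m.png")
E
```

View pics/w39.png

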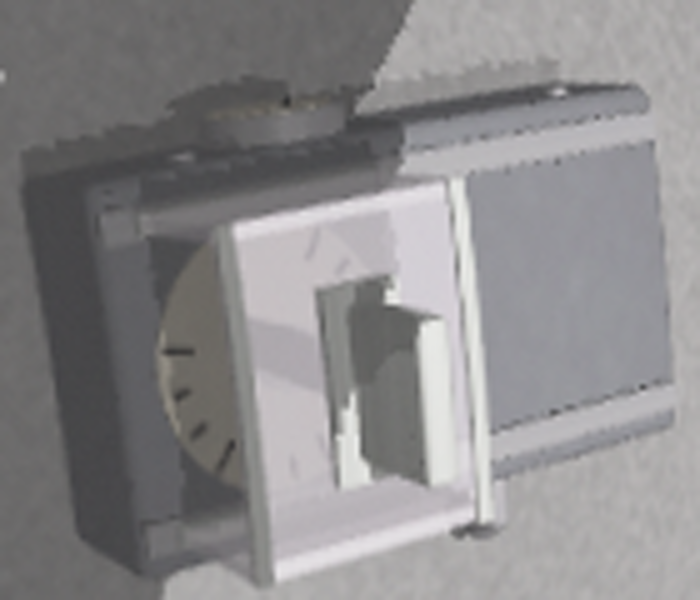

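View pics/w39m.png

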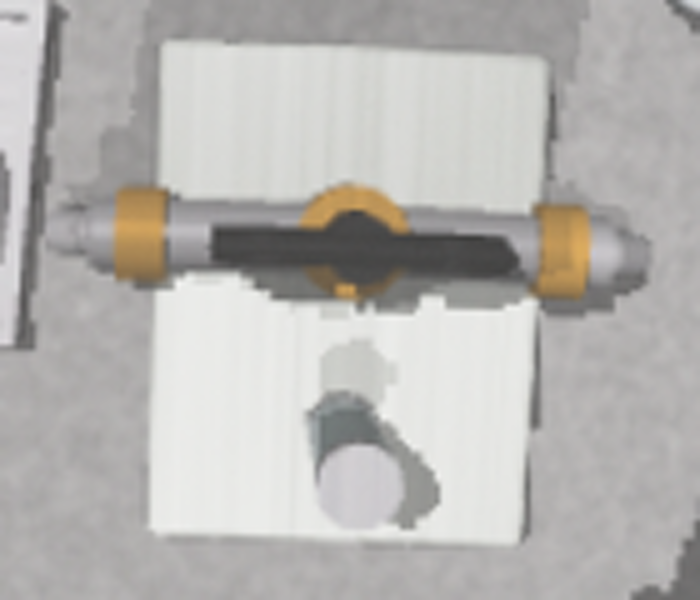

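The blade lies along the pipe. Through the guard the knob's bar still lies in the set direction, with its tail at (270,345). The guard is home, the jars are upright, and the arm is clear of everything. Handing in.

```bash
python3 - <<'E'
from h import *
print(arm.close_job()); st()
E
```

```text
the job is handed in; nothing more can be done
None
the job is handed in; nothing more can be done
```

I carried out all six steps in order and handed the job in at about 46 s of the 210 s allowed. The system gives no verdict.

1. **Stopcock shut:** I pushed the wing with closed fingers, staying clear of the glass tube, until it met the stop at about 23 N.
2. **Jars:** All four amber jars stand in a row in the tray, placed about 54 mm apart. Jar 4 had been knocked a few centimetres aside, so I measured it again before picking it up. I left the turquoise look-alikes alone.
3. **Guard off:** I pushed it to about 110 mm, where it met its stop at about 13 N.
4. **Knob:** I turned it about 75.5° clockwise to the index. Two checks of the remaining error disagreed a little: about 1.3° in the close view while gripped, and 2.5–3.5° measured after release. Both are well inside the 10° limit.
5. **Guard home:** I pushed it to its stop, about 20 N.
6. **Stopcock open:** I pushed it to its stop, about 23 N.

In the last pictures the blade lies along the pipe, the guard covers the knob and the jars are upright. The bystanders in view look unmoved, though I did not measure them again. The pointer tip itself can't be read through the guard; only the bar's direction was visible, and it looked unchanged. The arm was clear of everything when I handed in.

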